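# Load the vibrating tool cleaner and lock its guard with the left-hand screw

### The job

Put every loose tool lying on the worktop round the blue vice (drivers and tweezers, whichever are there) into the bath of the blue vibrating cleaner. Its guard is held by the red wing knob, which has a left-hand thread: back it right off by turning it clockwise seen from above, then slide the guard fully open. Once the tools are inside slide the guard fully shut, screw the knob tight again, counter-clockwise until it stops, and leave the solder reel and the small bottle where they stand.

Things in the scene. Friction and masses are not known exactly. Their poses are not given: they have to be found in the camera images.
- bath (a point): Centre of the bath's rubber floor, 12 mm above the worktop, in the fixed blue cleaner (212 x 234 mm). Axes: x along the bath, y to the drive housing (the way the guard opens), z up. Bath open at the top, inside 200 mm (x) by 162 mm (y), wall tops 46 mm and guard's underside 48 mm above the floor. Three tools fit lying along x, 46 mm apart. The housing beyond +y is 60 mm wide, lower than the guard.
- guard_handle (a point): Centre of the black bar handle on the clear, yellow-framed guard: 70 mm along x, 12 mm thick in y, 26 mm high, top 81 mm above the bath floor (guard's top face 53 mm above it). Take it across its 12 mm from above. With the guard shut it is 30 mm to the -y side of the bath centre; it travels with the guard. Axes as bath.
- guard (a joint): Slide of the guard along the machine's +y, m: 0 shut, 0.172 fully open (bath wholly uncovered). Friction about 1.5 N, stays where left. While the lock pin is down it cannot move more than about 2 mm.
- knob_grip (a point): Centre of the wing of the red lock knob, on its axis. Wing 46 mm long (point's x, turns with the knob), 12 mm thick (y), 22 mm high; under it a collar 36 mm across, 10 mm high, on the guard. It rides on the guard near the +y edge, 137 mm from the handle; tight, this point is 74 mm above the bath floor and, guard shut, 107 mm to the +y side of the bath centre.
- lock_knob (a joint): Turn of the lock knob, rad: 0 tight (hard stop), growing clockwise seen from above (left-hand thread) to 3.6 fully backed off (stop). Friction 0.06 N m. The knob rises 2.5 mm per rad as it is backed off; its pin leaves its hole in the machine at about 2.8 rad and can go in again only when the guard is shut. Starts tight, within 0.2 rad.
- nut_driver_mid (a point): Blue-handled nut driver, 155 mm long, lying. Point on the axis of its handle (26 mm thick, 85 mm long), 13 mm above what it lies on, near its centre of mass. The tool lies along the point's y: the shaft's tip is 108 mm to +y, the handle's end 47 mm to -y. May be absent (None).
- screwdriver_mid (a point): Red-handled screwdriver, 180 mm long, lying. Point on the axis of its handle (25 mm thick, 90 mm long), 12 mm above what it lies on, near its centre of mass. The tool lies along the point's y: the blade's tip is 130 mm to +y, the handle's end 50 mm to -y. May be absent (None).
- fine_driver_mid (a point): Small yellow-handled screwdriver, 130 mm long, lying. Point on the axis of its handle (16 mm thick, 70 mm long), 8 mm above what it lies on, near its centre of mass. The tool lies along the point's y: the blade's tip is 90 mm to +y, the handle's end 40 mm to -y. May be absent (None).
- tweezers_mid (a point): Black tweezers, 125 mm long, 12 mm wide, 8 mm thick, lying on their side (rigid). Middle of the tweezers, 4 mm above what they lie on; they lie along the point's x, 62 mm to either side. Take across the 12 mm. May be absent (None).
- nut_driver: The same tool as nut_driver_mid; origin on its underside at mid-length.
- screwdriver: The same tool as screwdriver_mid; origin on its underside at mid-length.
- fine_driver: The same tool as fine_driver_mid; origin on its underside at mid-length.
- tweezers: The same tool as tweezers_mid; origin on its underside at mid-length.
- reel: Solder reel with green flanges, 52 mm across, 46 mm high, standing; not to be disturbed. Origin under its centre.
- flux_bottle: Small amber bottle, 30 mm across, 86 mm high, standing; not to be disturbed. Origin under its centre.

How it is judged (in metres and radians):
On the way, in this order (a step that is already met when the one before it is completed fails the run):
1. the lock knob is backed off with the guard still shut (value of joint lock_knob above 2.8 rad and value of joint guard below 0.01 m), for 0.2 s.
2. the guard is slid open (value of joint guard above 0.15 m), for 0.2 s.
3. every tool that is there lies in the bath (x of nut_driver_mid in the frame of bath between -0.09 and 0.09 m and y of nut_driver_mid in the frame of bath between -0.081 and 0.081 m and z of nut_driver_mid in the frame of bath between -0.01 and 0.04 m and x of screwdriver_mid in the frame of bath between -0.09 and 0.09 m and y of screwdriver_mid in the frame of bath between -0.081 and 0.081 m and z of screwdriver_mid in the frame of bath between -0.01 and 0.04 m and x of fine_driver_mid in the frame of bath between -0.09 and 0.09 m and y of fine_driver_mid in the frame of bath between -0.081 and 0.081 m and z of fine_driver_mid in the frame of bath between -0.01 and 0.04 m and x of tweezers_mid in the frame of bath between -0.09 and 0.09 m and y of tweezers_mid in the frame of bath between -0.081 and 0.081 m and z of tweezers_mid in the frame of bath between -0.01 and 0.04 m), for 0.3 s.
4. the guard is slid shut over the tools (all of step 3 and value of joint guard below 0.004 m), for 0.2 s.
5. the lock knob is screwed tight again (value of joint guard below 0.004 m and value of joint lock_knob below 0.3 rad), for 0.2 s.
At the end, for the whole second after the job is handed in: Every tool that is there rests in the bath (its middle within the bath's walls and less than 40 mm above the floor), the guard is shut to within 4 mm, and the lock knob is tight to within 0.3 rad (all of step 3 and all of step 5 and linear speed of each of nut_driver, screwdriver, fine_driver, tweezers below 0.03 m/s); the robot touches nothing.
It fails at once if the solder reel is knocked more than 40 mm from its place (distance of reel from where it was at the start of the episode above 0.04 m).
It fails at once if the flux bottle is knocked more than 40 mm from its place (distance of flux_bottle from where it was at the start of the episode above 0.04 m).
Of nut_driver, screwdriver, fine_driver, tweezers only 2 to 3 are there at a start; the rules pass over those that are not, and their reading is None.
At some moment in a run one of nut_driver, screwdriver, tweezers may be knocked a few centimetres aside while the robot is not near it.
Once in a run the grip may slacken for a moment while it holds something.
It also fails if it takes over 210 s, if anything falls off the work surface, if the arm or the gripper's body presses on something with over 40 N, if the wrist force passes 120 N, or if a joint passes its speed limit or range.

### The arm

A 7-joint arm with a two-finger parallel gripper is mounted at the origin on a cart in front of the work surface, level with it; the furniture and walls round the work are solid. World frame = base frame: x ahead of the robot, y to its left, z up, the work surface at z = 0. Lengths are in mm, angles in rad, forces in N, time in s.
With the tool pointing down it reaches from about 400 to 875 mm from the base axis. Payload 4.4 kg.
Tool frame: the origin (TCP) lies between the finger pads; the fingertips stand 22 mm ahead of it and the grasp point (between the pads) lies 3 mm ahead of it; z points along the fingers, y is the line along which they close (so a half turn about z gives the same grasp; the last joint's range is limited). The gripper opens to 85 mm and grips with 20 to 120 N. Pads are 22 mm wide; open, the fingers measure 114 mm over their backs; the gripper's body (76 mm by 85 mm) begins 54 mm behind the grasp point. The pads swing forward as they close: fully open they stand 13 mm farther back than shut.
Start: joints at [1.159, 0.628, 0.038, 1.517, -0.027, 0.996, -0.02], TCP at [220.344, -611.528, 253.313] pointing down, gripper open.
Joint ranges: [-3.06, 3.06], [-0.37, 2.12], [-1.25, 1.32], [0.18, 2.47], [-1.1, 4.24], [0.23, 1.98], [-2.94, 2.94]. Speed limits (rad/s): [2.57, 2.57, 3.14, 3.14, 3.14, 3.14, 3.14].

### API

Orientations are given as [roll, pitch, yaw] about the fixed x, y, z axes, in that order (R = Rz(yaw) Ry(pitch) Rx(roll)).
In Python, from cell import ctrl gives the robot as it stands.
- The arm moves only by the tool step_arm, never from a script. Its argument "plan" is a list of rows, each an object of numbers: "dx", "dy", "dz": the shift along the tool's x, y, z scaled (see below); "ax", "ay", "az": the turn, a rotation vector about the tool's x, y, z scaled (see below); "gripper": the opening, from 0 (shut) to 1 (fully open). A call has 1 to 20 rows; each row shifts and turns the commanded pose from where the row before left it, along the tool's axes as they then stand; what a row does not reach is not made up. The controller multiplies each number of a shift by 0.3 m and each number of a turn by 90 degrees. A row lasts 1/8 s, in which the tool goes at most 62.5 mm and 10.7 degrees, less where a joint would pass 70% of its speed; a pose out of reach is approached as far as the arm can. A call with a number of a shift or a turn outside -1 to 1 is refused whole. A call with a gripper value outside its range is refused whole. The fingers move at their own pace and stop on an object; the grip force is fixed at half the most. Time passes only in rows, so rows that do not move let the fingers close. It gives the time, the measured TCP pose, the force, the opening and the grip force at its end, in the units of the state.
- ctrl.read_state(): the state, without advancing time (a new reading comes with each control period).
- ctrl.get_image(name): name is "scene" or "top" or "wrist"; returns a dict with "color" (420x560x3 uint8, red, green, blue), "range_z" (420x560 float32, mm along the optical axis (not along the pixel's ray), 0 where there is no reading), "fx", "fy", "cx", "cy" (pixels), "T" (4x4, takes a point from camera to world coordinates); the wrist camera has in their place "T_tool_cam" (4x4, takes a point from camera to tool coordinates, whose origin is the TCP and whose axes are the flange's). Camera axes: x right, y down, z forward; pixel columns grow to the right and rows downward; lengths in mm; the calibration is good to about 2 mm. A picture is of the moment at which its call begins: read the wrist's pose just before it.
- ctrl.finish_job(): hands the job in; it is judged then, once.
The state is a dict: "clock": time; "qpos": joint angles; "qd": joint speeds; "tau": joint torques, N m; "eef_pos": TCP position; "tool_rot": TCP orientation; "force": force on the tool from outside, world axes, zero at the start; "torque": the same for the moment, N m; "width": finger opening in mm; "gripper_force": force on a finger pad.
Only numpy, scipy, OpenCV 4.12 (cv2) and the standard library are available. Lean on these libraries where they do the work, as an engineer would, in place of code of your own. Each camera call takes 0.05 s, during which the arm holds its last target. There are 200 camera calls.

## Working session

There is one attempt and no reset: what is moved stays moved. The work goes in short steps, Python scripts to look and compute and a tool call to move; the robot and the scene stay as the last step left them, time stands still between calls to the robot, and variables do not carry over. Pictures are saved under pics/ and viewed, at most 14 in all, crops included, and the job is handed in when it is done.

Besides the shell and the picture viewer there is one more tool, called after "Call:" as name(argument=value, ...) on one line, values as JSON. step_arm: Moves the arm, as the interface text tells. Shifts and turns lie within -1 to 1; 1 stands for 0.3 m of shift or 90 degrees of turn. Its arguments: {"type":"object","properties":{"plan":{"type":"array"}},"required":["plan"]}

```bash
mkdir -p pics; cat > h.py <<'E'
import numpy as np, cv2
from cell import ctrl
from scipy.spatial.transform import Rotation as R
def snap(n,f):
    s=ctrl.read_state(); im=ctrl.get_image(n)
    if n=="wrist":
        T=np.eye(4); T[:3,:3]=R.from_euler('xyz',s['tool_rot']).as_matrix(); T[:3,3]=s['eef_pos']
        im['T']=T@np.array(im['T_tool_cam'])
    np.savez(f'pics/{f}.npz',**im); cv2.imwrite(f'pics/{f}.png',im['color'][:,:,::-1]); return im
def load(f): return dict(np.load(f'pics/{f}.npz'))
def cloud(im):
    v,u=np.mgrid[:420,:560]; z=im['range_z']
    P=np.stack([(u-im['cx'])/im['fx']*z,(v-im['cy'])/im['fy']*z,z,np.ones_like(z)],-1)
    return (P@im['T'].T)[...,:3]
def ray(im,u,v,z):  # pixel to world at height z
    d=im['T'][:3,:3]@np.array([(u-im['cx'])/im['fx'],(v-im['cy'])/im['fy'],1]); o=im['T'][:3,3]
    return o+d*(z-o[2])/d[2]
def st():
    s=ctrl.read_state(); print({k:np.round(s[k],3).tolist() for k in ('clock','qpos','eef_pos','tool_rot','force','width','gripper_force')})
E
python3 - <<'E'
from h import *
a=snap('scene','s0');b=snap('top','t0')
cv2.imwrite('pics/c0.png',cv2.resize(np.vstack([a['color'],b['color']])[:,:,::-1],(400,600)))
st(); print(b['T'],a['T'])
E
```

```text
{'clock': 0.1, 'qpos': [1.159, 0.629, 0.038, 1.518, -0.027, 0.996, -0.02], 'eef_pos': [220.171, -610.998, 252.487], 'tool_rot': [-3.14, 0.0, 0.346], 'force': [-0.196, -0.944, -0.023], 'width': 85.482, 'gripper_force': 0.0}
[[-1.79734503e-02 -9.87447427e-01  1.56922065e-01  3.74236399e+02]
 [-9.99816262e-01  1.87962491e-02  3.76084679e-03  5.85517165e+00]
 [-6.66318469e-03 -1.56825637e-01 -9.87603828e-01  1.35617310e+03]
 [ 0.00000000e+00  0.00000000e+00  0.00000000e+00  1.00000000e+00]] [[-4.60327463e-01 -6.26565180e-01  6.28899596e-01 -2.57532104e+02]
 [-8.87747837e-01  3.26131697e-01 -3.24872119e-01  4.66474111e+02]
 [-1.55053453e-03 -7.07851815e-01 -7.06359260e-01  1.01873548e+03]
 [ 0.00000000e+00  0.00000000e+00  0.00000000e+00  1.00000000e+00]]
```

View pics/t0.png

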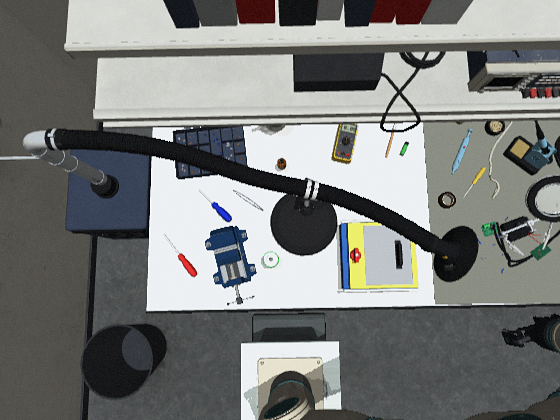

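View pics/s0.png

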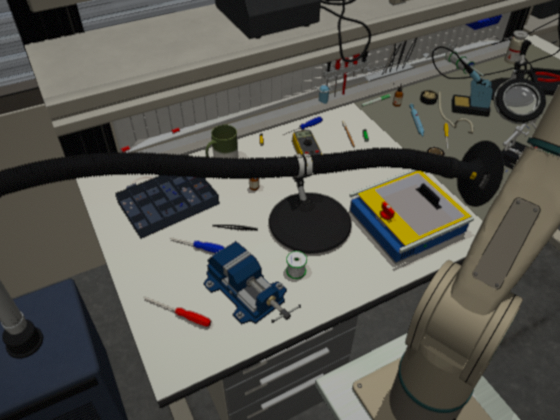

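Top picture: red knob at (355,255), handle (398,253); red screwdriver (187,268), blue nut driver (222,212), tweezers (247,199), vice (232,258), reel (270,260). A hose and a lamp disc stand overhead.

```bash
python3 - <<'E'
from h import *
b=load('t0');a=load('s0')
C=cloud(b);D=cloud(a)
p=lambda im,C,l:[print(n,u,v,C[v,u].round(0)) for n,u,v in l]
p(b,C,[('knob',355,255),('hnd',398,252),('hndT',399,240),('hndB',399,265),('sd',187,268),('nd',222,212),('tw',247,199),('vice',232,240),('vice2',232,280),('vl',215,240),('vr',250,240),('bar',240,297),('reel',270,260),('bottle',281,163),('disc',303,235),('hose',312,190),('hose',250,175),('hose',200,155),('hose',350,203),('hose',400,228),('hose',150,143),('hose',430,240),('endcap',455,255),('tbl',300,300),('cleanTR',410,225),('cleanBR',413,287),('cleanTL',342,224),('cleanBL',340,288),('shelf',300,115),('tray',210,150)])
print('scene');p(a,D,[('knob',387,210),('hnd',429,195),('sd',193,316),('nd',210,246),('tw',235,227),('reel',296,259),('hose',300,165),('bottle',254,184)])
# tall things map: max height within workspace
for nm,Q in(('top',C),('sc',D)):
    m=(Q[...,2]>150)&(Q[...,0]>300)&(Q[...,0]<800)
    for y in range(-400,500,100):
        k=m&(abs(Q[...,1]-y)<50)
        if k.any(): print(nm,y,Q[k].min(0).round(),Q[k].max(0).round())
def crop(im,u,v,w,h,s):return cv2.resize(im['color'][v:v+h,u:u+w,::-1],None,fx=s,fy=s,interpolation=cv2.INTER_CUBIC)
cv2.imwrite('pics/ct.png',crop(b,150,170,130,140,4)); cv2.imwrite('pics/cc.png',crop(b,325,205,110,100,5))
E
```

```text
knob 355 255 [ 423. -209.   96.]
hnd 398 252 [ 430. -343.   94.]
hndT 399 240 [ 469. -357.   64.]
hndB 399 265 [ 390. -346.   86.]
sd 187 268 [393. 330.  27.]
nd 222 212 [577. 217.  23.]
tw 247 199 [624. 135.   0.]
vice 232 240 [477. 175.  88.]
vice2 232 280 [353. 177.  67.]
vl 215 240 [479. 229.  82.]
vr 250 240 [483. 126.  -3.]
bar 240 297 [299. 153.  58.]
reel 270 260 [415.  59.  -2.]
bottle 281 163 [730.  16.  65.]
disc 303 235 [494. -52.  27.]
hose 312 190 [618. -77. 161.]
hose 250 175 [659. 107. 199.]
hose 200 155 [714. 250. 228.]
hose 350 203 [ 576. -190.  158.]
hose 400 228 [ 497. -333.  167.]
hose 150 143 [741. 384. 263.]
hose 430 240 [ 462. -428.  143.]
endcap 455 255 [ 416. -507.  123.]
tbl 300 300 [283. -38.   0.]
cleanTR 410 225 [ 506. -366.  160.]
cleanBR 413 287 [ 321. -391.   65.]
cleanTL 342 224 [ 525. -179.   52.]
cleanBL 340 288 [ 319. -170.    2.]
shelf 300 115 [756. -35. 410.]
tray 210 150 [793. 260.  21.]
scene
knob 387 210 [ 418. -207.   92.]
hnd 429 195 [ 421. -347.   80.]
sd 193 316 [399. 334.  19.]
nd 210 246 [570. 222.  26.]
tw 235 227 [617. 132.   6.]
reel
[... 183 characters left out ...]
.]
top -200 [ 531. -250.  150.] [ 800. -150.  420.]
top -100 [ 581. -150.  150.] [800. -50. 420.]
top 0 [374. -50. 150.] [ 800.   50. 1356.]
top 100 [620.  50. 154.] [800. 150. 421.]
top 200 [646. 150. 180.] [800. 250. 423.]
top 300 [679. 250. 200.] [800. 350. 424.]
top 400 [705. 350. 222.] [800. 450. 423.]
sc -400 [ 461. -450.  150.] [ 800. -350.  438.]
sc -300 [ 478. -350.  150.] [ 800. -250.  434.]
sc -200 [ 531. -250.  150.] [ 800. -150.  421.]
sc -100 [ 581. -150.  150.] [800. -50. 420.]
sc 0 [601. -50. 150.] [800.  50. 421.]
sc 100 [620.  50. 150.] [800. 150. 421.]
sc 200 [645. 150. 163.] [800. 250. 421.]
sc 300 [678. 250. 185.] [800. 350. 422.]
sc 400 [703. 350. 213.] [800. 450. 422.]
```

View pics/ct.png

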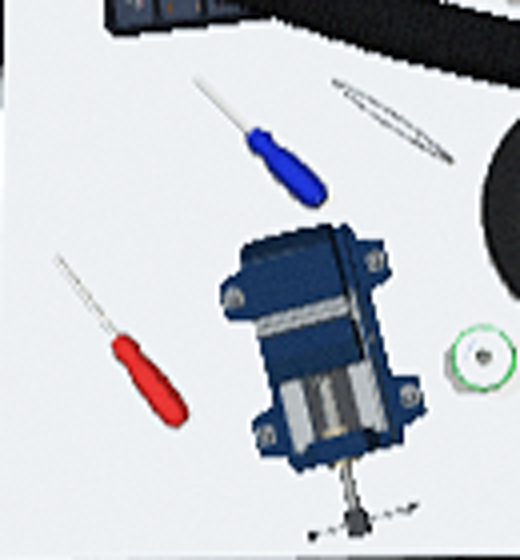

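View pics/cc.png

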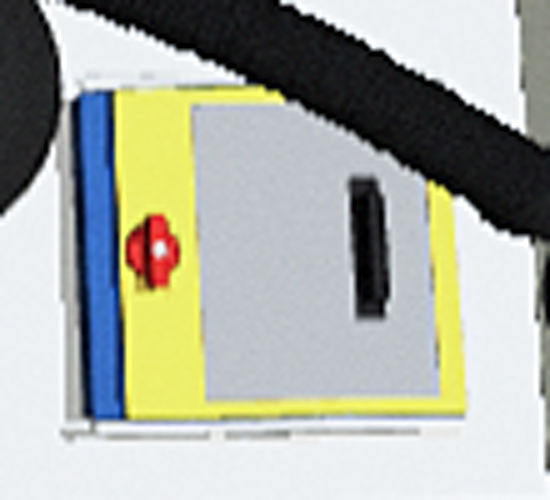

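The crops show the red driver lying from (180,420) to its tip at (58,258), the blue one from (318,200) to (196,80), and the tweezers from (335,82) to (455,160). The knob wing lies along world x, and the hose passes over the guard's far corner. Next I go above the knob.

```bash
cat >> h.py <<'E'
def rot(yaw,lean=0,ldir=0):
    "tool down, yaw of tool x (deg), body leaning by lean deg toward heading ldir (deg)"
    d=np.radians(ldir); ax=np.array([-np.sin(d),np.cos(d),0])
    return R.from_rotvec(np.radians(lean)*ax)*R.from_euler('xyz',[180,0,yaw],degrees=True)
def go(p,r=None,n=None,p0=None,r0=None,way=1):
    "print equal rows from present (or given) pose to p, r"
    s=ctrl.read_state()
    r0=r0 or R.from_euler('xyz',s['tool_rot']); p0=np.array(s['eef_pos'] if p0 is None else p0); p=np.array(p,float)
    r=r or r0; w=(r0.inv()*r).as_rotvec(); 
    if way<0 : w=w*(1-2*np.pi/np.linalg.norm(w))
    N=n or int(max(np.ceil(np.linalg.norm(p-p0)/56),np.ceil(np.degrees(np.linalg.norm(w))/10.3),1))
    c=r0; t=[]
    for i in range(N):
        t.append(np.round(c.inv().apply((p-p0)/N)/300,4)); c=c*R.from_rotvec(w/N)
    print('rows',N,'turn',np.round(w/N/(np.pi/2),4).tolist()); [print(x.tolist()) for x in ([t[0]] if np.ptp(t,0).max()<.002 else t)]
E
python3 - <<'E'
from h import *
b=load('t0')
for n,u,v,z in [('h1',325+365/5,205+178/5,93),('h2',325+372/5,205+318/5,93),('h1',325+362/5,205+178/5,93),('k1',325+157/5,205+215/5,97),('k2',325+152/5,205+288/5,97),('g TL',325+115/5,205+90/5,65),('g BL',325+128/5,205+415/5,65),('BR',325+463/5,205+413/5,65),
 ('sdend',150+180/4,170+420/4,12),('sdtip',150+58/4,170+258/4,12),('ndend',150+318/4,170+200/4,13),('ndtip',150+196/4,170+80/4,13),('tw1',150+335/4,170+82/4,4),('tw2',150+455/4,170+160/4,4)]:
  print(n,ray(b,u,v,z).round(1))
go([423,-207,230])
E
```

```text
h1 [ 465.2 -345.6   93. ]
h2 [ 378.5 -344.5   93. ]
h1 [ 465.2 -343.7   93. ]
k1 [ 444.3 -213.8   97. ]
k2 [ 399.3 -208.7   97. ]
g TL [ 526.8 -196.1   65. ]
g BL [ 321.2 -195.4   65. ]
BR [ 318.7 -405.6   65. ]
sdend [370.1 306.7  12. ]
sdtip [505.8 411.3  12. ]
ndend [550.6 193.4  13. ]
ndtip [655.5 297.6  13. ]
tw1 [653.3 180.4   4. ]
tw2 [583.8  78.3   4. ]
rows 9 turn [0.0, 0.0, 0.0]
[0.1214, -0.1153, 0.0085]
```

Call:
step_arm(plan=[{"dx":0.121,"dy":-0.115,"dz":0,"gripper":1},{"dx":0.121,"dy":-0.115,"dz":0,"gripper":1},{"dx":0.121,"dy":-0.115,"dz":0,"gripper":1},{"dx":0.121,"dy":-0.115,"dz":0,"gripper":1},{"dx":0.121,"dy":-0.115,"dz":0,"gripper":1},{"dx":0.121,"dy":-0.115,"dz":0,"gripper":1},{"dx":0.121,"dy":-0.115,"dz":0,"gripper":1},{"dx":0.121,"dy":-0.115,"dz":0,"gripper":1},{"dx":0.121,"dy":-0.115,"dz":0,"gripper":1},{"gripper":1}])

```text
invalid input
```

Call:
step_arm(plan=[{"az":-0.114,"gripper":1},{"az":-0.114,"gripper":1},{"az":-0.114,"gripper":1},{"az":-0.114,"gripper":1},{"az":-0.114,"gripper":1},{"az":-0.114,"gripper":1},{"az":-0.114,"gripper":1},{"az":-0.114,"gripper":1},{"az":-0.114,"gripper":1},{"az":-0.114,"gripper":1},{"az":-0.114,"gripper":1},{"az":-0.114,"gripper":1},{"az":-0.114,"gripper":1},{"az":-0.114,"gripper":1},{"az":-0.114,"gripper":1},{"gripper":1},{"gripper":1}])

```text
invalid input
```

```bash
python3 - <<'E'
from h import *
st(); w=snap('wrist','w0'); print(w['T'].round(2))
E
```

```text
{'clock': 0.1, 'qpos': [1.159, 0.629, 0.038, 1.518, -0.027, 0.996, -0.02], 'eef_pos': [220.171, -610.998, 252.487], 'tool_rot': [-3.14, 0.0, 0.346], 'force': [-0.196, -0.944, -0.023], 'width': 85.482, 'gripper_force': 0.0}
[[ 3.4000e-01 -9.0000e-01 -2.9000e-01  2.9436e+02]
 [-9.4000e-01 -3.2000e-01 -1.0000e-01 -5.8428e+02]
 [-0.0000e+00  3.0000e-01 -9.5000e-01  3.7250e+02]
 [ 0.0000e+00  0.0000e+00  0.0000e+00  1.0000e+00]]
```

View pics/w0.png

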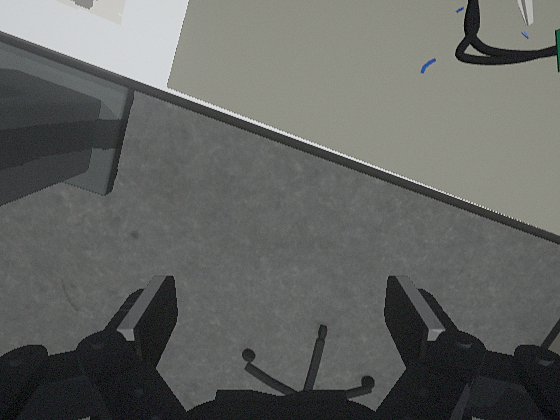

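The moves were refused, so this picture was taken at the start pose and shows only floor and the table edge. I'll try rows with all the keys given.

Call:
step_arm(plan=[{"dx":0.121,"dy":-0.115,"dz":0,"ax":0,"ay":0,"az":0,"gripper":1},{"dx":0.121,"dy":-0.115,"dz":0,"ax":0,"ay":0,"az":0,"gripper":1},{"dx":0.121,"dy":-0.115,"dz":0,"ax":0,"ay":0,"az":0,"gripper":1},{"dx":0.121,"dy":-0.115,"dz":0,"ax":0,"ay":0,"az":0,"gripper":1},{"dx":0.121,"dy":-0.115,"dz":0,"ax":0,"ay":0,"az":0,"gripper":1},{"dx":0.121,"dy":-0.115,"dz":0,"ax":0,"ay":0,"az":0,"gripper":1},{"dx":0.121,"dy":-0.115,"dz":0,"ax":0,"ay":0,"az":0,"gripper":1},{"dx":0.121,"dy":-0.115,"dz":0,"ax":0,"ay":0,"az":0,"gripper":1},{"dx":0.121,"dy":-0.115,"dz":0,"ax":0,"ay":0,"az":0,"gripper":1}])

```text
clock: 1.27
eef_pos: [423.0, -207.2, 253.3]
tool_rot: [3.141, -0.0, 0.346]
force: [0.4, 0.2, -0.4]
width: 85.6
gripper_force: 0.0
```

Call:
step_arm(plan=[{"dx":0,"dy":0,"dz":0,"ax":0,"ay":0,"az":-0.114,"gripper":1},{"dx":0,"dy":0,"dz":0,"ax":0,"ay":0,"az":-0.114,"gripper":1},{"dx":0,"dy":0,"dz":0,"ax":0,"ay":0,"az":-0.114,"gripper":1},{"dx":0,"dy":0,"dz":0,"ax":0,"ay":0,"az":-0.114,"gripper":1},{"dx":0,"dy":0,"dz":0,"ax":0,"ay":0,"az":-0.114,"gripper":1},{"dx":0,"dy":0,"dz":0,"ax":0,"ay":0,"az":-0.114,"gripper":1},{"dx":0,"dy":0,"dz":0,"ax":0,"ay":0,"az":-0.114,"gripper":1},{"dx":0,"dy":0,"dz":0,"ax":0,"ay":0,"az":-0.114,"gripper":1},{"dx":0,"dy":0,"dz":0,"ax":0,"ay":0,"az":-0.114,"gripper":1},{"dx":0,"dy":0,"dz":0,"ax":0,"ay":0,"az":-0.114,"gripper":1},{"dx":0,"dy":0,"dz":0,"ax":0,"ay":0,"az":-0.114,"gripper":1},{"dx":0,"dy":0,"dz":0,"ax":0,"ay":0,"az":-0.114,"gripper":1},{"dx":0,"dy":0,"dz":0,"ax":0,"ay":0,"az":-0.114,"gripper":1},{"dx":0,"dy":0,"dz":0,"ax":0,"ay":0,"az":-0.114,"gripper":1},{"dx":0,"dy":0,"dz":0,"ax":0,"ay":0,"az":-0.114,"gripper":1},{"dx":0,"dy":0,"dz":0,"ax":0,"ay":0,"az":0,"gripper":1}])

```text
clock: 3.28
eef_pos: [422.3, -208.8, 253.1]
tool_rot: [3.141, -0.0, 3.03]
force: [-0.0, -0.0, -0.2]
width: 85.5
gripper_force: 0.0
```

```bash
python3 - <<'E'
from h import *
st(); w=snap('wrist','w1'); C=cloud(w)
c=w['color'].astype(int); red=(c[...,0]>120)&(c[...,1]<70)&(c[...,2]<70)
P=C[red]; z=P[:,2]
print(red.sum(), np.percentile(z,[5,50,95]))
Q=P[(z>85)&(z<105)][:,:2]; print(Q.mean(0),Q.min(0),Q.max(0)); r=cv2.minAreaRect(Q.astype(np.float32)); print(r)
E
```

```text
{'clock': 3.275, 'qpos': [0.913, 0.452, -0.718, 1.986, 0.393, 0.846, 1.436], 'eef_pos': [422.255, -208.765, 253.115], 'tool_rot': [3.141, -0.0, 3.03], 'force': [-0.002, -0.006, -0.226], 'width': 85.471, 'gripper_force': 0.0}
514 [70.09187859 75.45921443 96.94150592]
[ 415.70220099 -213.03397417] [ 401.64583158 -218.77226167] [ 444.61197328 -207.23610427]
((423.13275146484375, -213.036865234375), (11.367864608764648, 43.00288391113281), 89.0806655883789)
```

View pics/w1.png

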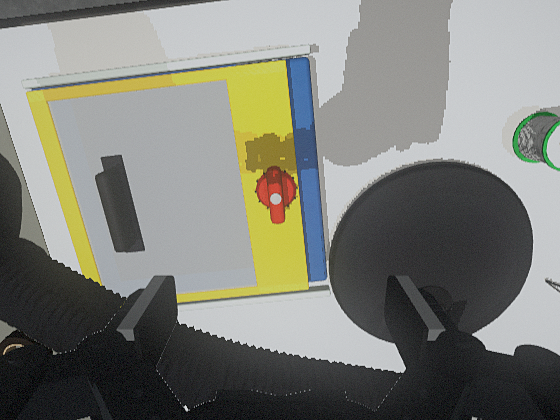

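The picture shows the knob at (277,197) with its wing along world x, and the handle at (120,203). The wing top is at z = 97 as expected, so I go down on it and grip.

Call:
step_arm(plan=[{"dx":-0.002,"dy":-0.014,"dz":0,"ax":0,"ay":0,"az":-0.065,"gripper":0.6},{"dx":0,"dy":0,"dz":0.17,"ax":0,"ay":0,"az":0,"gripper":0.6},{"dx":0,"dy":0,"dz":0.17,"ax":0,"ay":0,"az":0,"gripper":0.6},{"dx":0,"dy":0,"dz":0.17,"ax":0,"ay":0,"az":0,"gripper":0.6},{"dx":0,"dy":0,"dz":0,"ax":0,"ay":0,"az":0,"gripper":0.3},{"dx":0,"dy":0,"dz":0,"ax":0,"ay":0,"az":0,"gripper":0},{"dx":0,"dy":0,"dz":0,"ax":0,"ay":0,"az":0,"gripper":0},{"dx":0,"dy":0,"dz":0,"ax":0,"ay":0,"az":0,"gripper":0},{"dx":0,"dy":0,"dz":0,"ax":0,"ay":0,"az":0,"gripper":0}])

```text
clock: 4.45
eef_pos: [423.8, -213.1, 101.7]
tool_rot: [-3.141, 0.003, 3.134]
force: [-0.7, 1.4, 6.7]
width: 10.5
gripper_force: 63.9
```

Call:
step_arm(plan=[{"dx":0,"dy":0,"dz":-0.0015,"ax":0,"ay":0,"az":0.114,"gripper":0},{"dx":0,"dy":0,"dz":-0.0015,"ax":0,"ay":0,"az":0.114,"gripper":0},{"dx":0,"dy":0,"dz":-0.0015,"ax":0,"ay":0,"az":0.114,"gripper":0},{"dx":0,"dy":0,"dz":-0.0015,"ax":0,"ay":0,"az":0.114,"gripper":0},{"dx":0,"dy":0,"dz":-0.0015,"ax":0,"ay":0,"az":0.114,"gripper":0},{"dx":0,"dy":0,"dz":-0.0015,"ax":0,"ay":0,"az":0.114,"gripper":0},{"dx":0,"dy":0,"dz":-0.0015,"ax":0,"ay":0,"az":0.114,"gripper":0},{"dx":0,"dy":0,"dz":-0.0015,"ax":0,"ay":0,"az":0.114,"gripper":0},{"dx":0,"dy":0,"dz":-0.0015,"ax":0,"ay":0,"az":0.114,"gripper":0}])

```text
clock: 5.58
eef_pos: [423.1, -213.7, 105.8]
tool_rot: [3.14, 0.001, 1.516]
force: [-1.3, -0.1, 8.6]
width: 10.5
gripper_force: 64.1
```

```bash
python3 -c "
from h import *
st()"
```

```text
{'clock': 5.575, 'qpos': [0.476, 0.63, -0.098, 2.126, 0.154, 0.389, 0.199], 'eef_pos': [423.065, -213.733, 105.751], 'tool_rot': [3.14, 0.001, 1.516], 'force': [-1.325, -0.108, 8.594], 'width': 10.547, 'gripper_force': 64.077}
```

Call:
step_arm(plan=[{"dx":0,"dy":0,"dz":-0.0015,"ax":0,"ay":0,"az":0.114,"gripper":0},{"dx":0,"dy":0,"dz":-0.0015,"ax":0,"ay":0,"az":0.114,"gripper":0},{"dx":0,"dy":0,"dz":-0.0015,"ax":0,"ay":0,"az":0.114,"gripper":0},{"dx":0,"dy":0,"dz":-0.0015,"ax":0,"ay":0,"az":0.114,"gripper":0},{"dx":0,"dy":0,"dz":-0.0015,"ax":0,"ay":0,"az":0.114,"gripper":0},{"dx":0,"dy":0,"dz":-0.0015,"ax":0,"ay":0,"az":0.114,"gripper":0},{"dx":0,"dy":0,"dz":-0.0015,"ax":0,"ay":0,"az":0.114,"gripper":0},{"dx":0,"dy":0,"dz":-0.0015,"ax":0,"ay":0,"az":0.114,"gripper":0},{"dx":0,"dy":0,"dz":-0.0015,"ax":0,"ay":0,"az":0.114,"gripper":0},{"dx":0,"dy":0,"dz":-0.0015,"ax":0,"ay":0,"az":0.114,"gripper":0},{"dx":0,"dy":0,"dz":0,"ax":0,"ay":0,"az":0,"gripper":0},{"dx":0,"dy":0,"dz":0,"ax":0,"ay":0,"az":0,"gripper":0}])

```text
clock: 7.08
eef_pos: [422.5, -212.8, 110.1]
tool_rot: [-3.14, -0.001, -0.269]
force: [-3.2, 1.8, 10.1]
width: 10.6
gripper_force: 64.5
```

```bash
python3 -c "
from h import *
st()"
```

```text
{'clock': 7.075, 'qpos': [0.17, 0.652, 0.352, 2.133, -0.519, 0.439, -0.907], 'eef_pos': [422.455, -212.78, 110.135], 'tool_rot': [-3.14, -0.001, -0.269], 'force': [-3.222, 1.761, 10.12], 'width': 10.551, 'gripper_force': 64.499}
```

Call:
step_arm(plan=[{"dx":-0.0027,"dy":-0.0096,"dz":0,"ax":0,"ay":0,"az":0,"gripper":0},{"dx":-0.0027,"dy":-0.0096,"dz":0,"ax":0,"ay":0,"az":0,"gripper":0},{"dx":-0.0027,"dy":-0.0096,"dz":0,"ax":0,"ay":0,"az":0,"gripper":0}])

```text
clock: 7.45
eef_pos: [422.4, -205.1, 110.2]
tool_rot: [3.141, -0.002, -0.27]
force: [-2.6, -1.4, 8.9]
width: 10.2
gripper_force: 64.2
```

Call:
step_arm(plan=[{"dx":-0.0134,"dy":-0.0485,"dz":0,"ax":0,"ay":0,"az":0,"gripper":0},{"dx":-0.0134,"dy":-0.0485,"dz":0,"ax":0,"ay":0,"az":0,"gripper":0},{"dx":-0.0134,"dy":-0.0485,"dz":0,"ax":0,"ay":0,"az":0,"gripper":0},{"dx":-0.0134,"dy":-0.0485,"dz":0,"ax":0,"ay":0,"az":0,"gripper":0},{"dx":-0.0134,"dy":-0.0485,"dz":0,"ax":0,"ay":0,"az":0,"gripper":0},{"dx":-0.0134,"dy":-0.0485,"dz":0,"ax":0,"ay":0,"az":0,"gripper":0},{"dx":-0.0134,"dy":-0.0485,"dz":0,"ax":0,"ay":0,"az":0,"gripper":0},{"dx":-0.0134,"dy":-0.0485,"dz":0,"ax":0,"ay":0,"az":0,"gripper":0},{"dx":-0.0134,"dy":-0.0485,"dz":0,"ax":0,"ay":0,"az":0,"gripper":0},{"dx":-0.0134,"dy":-0.0485,"dz":0,"ax":0,"ay":0,"az":0,"gripper":0},{"dx":0,"dy":0,"dz":0,"ax":0,"ay":0,"az":0,"gripper":0},{"dx":0,"dy":0,"dz":0,"ax":0,"ay":0,"az":0,"gripper":0}])

```text
clock: 8.95
eef_pos: [422.3, -52.2, 110.0]
tool_rot: [-3.139, 0.0, -0.268]
force: [-2.8, 1.5, 11.8]
width: 10.2
gripper_force: 64.7
```

Call:
step_arm(plan=[{"dx":-0.0045,"dy":-0.016,"dz":0,"ax":0,"ay":0,"az":0,"gripper":0},{"dx":-0.0045,"dy":-0.016,"dz":0,"ax":0,"ay":0,"az":0,"gripper":0},{"dx":0,"dy":0,"dz":0,"ax":0,"ay":0,"az":0,"gripper":0}])

```text
clock: 9.32
eef_pos: [422.2, -42.7, 110.0]
tool_rot: [-3.14, -0.0, -0.268]
force: [-3.2, -0.3, 12.4]
width: 10.4
gripper_force: 64.7
```

```bash
python3 -c "
from h import *
s=ctrl.read_state()
go([400,330,270],rot(38),p0=[422,-43,250])"
```

```text
rows 7 turn [-0.0001, -0.0001, -0.0847]
[-0.0572, -0.1685, -0.0092]
[-0.0343, -0.1746, -0.0093]
[-0.0109, -0.1776, -0.0093]
[0.0128, -0.1775, -0.0093]
[0.0362, -0.1742, -0.0094]
[0.059, -0.1679, -0.0094]
[0.0808, -0.1585, -0.0095]
```

Call:
step_arm(plan=[{"dx":0,"dy":0,"dz":0,"ax":0,"ay":0,"az":0,"gripper":0.6},{"dx":0,"dy":0,"dz":0,"ax":0,"ay":0,"az":0,"gripper":0.6},{"dx":0,"dy":0,"dz":0,"ax":0,"ay":0,"az":0,"gripper":0.6},{"dx":0,"dy":0,"dz":-0.16,"ax":0,"ay":0,"az":0,"gripper":0.6},{"dx":0,"dy":0,"dz":-0.16,"ax":0,"ay":0,"az":0,"gripper":0.6},{"dx":0,"dy":0,"dz":-0.16,"ax":0,"ay":0,"az":0,"gripper":0.6}])

```text
clock: 10.07
eef_pos: [422.0, -43.1, 254.2]
tool_rot: [3.141, 0.001, -0.269]
force: [1.6, 0.7, 0.5]
width: 51.2
gripper_force: 0.0
```

Call:
step_arm(plan=[{"dx":-0.057,"dy":-0.168,"dz":-0.009,"ax":0,"ay":0,"az":-0.085,"gripper":0.6},{"dx":-0.034,"dy":-0.175,"dz":-0.009,"ax":0,"ay":0,"az":-0.085,"gripper":0.6},{"dx":-0.011,"dy":-0.178,"dz":-0.009,"ax":0,"ay":0,"az":-0.085,"gripper":0.6},{"dx":0.013,"dy":-0.178,"dz":-0.009,"ax":0,"ay":0,"az":-0.085,"gripper":0.6},{"dx":0.036,"dy":-0.174,"dz":-0.009,"ax":0,"ay":0,"az":-0.085,"gripper":0.6},{"dx":0.059,"dy":-0.168,"dz":-0.009,"ax":0,"ay":0,"az":-0.085,"gripper":0.6},{"dx":0.081,"dy":-0.158,"dz":-0.009,"ax":0,"ay":0,"az":-0.085,"gripper":0.6},{"dx":0,"dy":0,"dz":0,"ax":0,"ay":0,"az":0,"gripper":0.6},{"dx":0,"dy":0,"dz":0,"ax":0,"ay":0,"az":0,"gripper":0.6}])

```text
clock: 11.2
eef_pos: [399.9, 329.2, 271.4]
tool_rot: [3.141, 0.001, 0.665]
force: [-0.1, -0.8, -0.7]
width: 51.0
gripper_force: 0.0
```

```bash
cat >> h.py <<'E'
def blob(im,kind):
    c=im['color'].astype(int); r,g,b=c[...,0],c[...,1],c[...,2]
    m={'red':(r>110)&(g<70)&(b<70),'blue':(b>120)&(r<70)&(g<90)}[kind]
    P=cloud(im)[m]; P=P[(P[:,2]>-5)&(P[:,2]<45)]; return P
def axis(P):
    q=P[:,:2].astype(np.float32); (c,wh,a)=cv2.minAreaRect(q)
    a=a if wh[0]>wh[1] else a+90
    return np.round(c,1),np.round(wh,1),round(a%180,1),np.percentile(P[:,2],[5,95]).round(1)
E
python3 - <<'E'
from h import *
st(); w=snap('wrist','w2'); t=snap('top','t2')
for im in(w,t):
  for k in('red','blue'):
    P=blob(im,k)
    if k=='red':P=P[P[:,1]>100]
    if len(P)>10: print(k,len(P),axis(P))
v=np.hstack([w['color'],t['color']])[:,:,::-1]; cv2.imwrite('pics/v2.png',cv2.resize(v,(800,300),interpolation=cv2.INTER_AREA))
E
```

```text
{'clock': 11.2, 'qpos': [-1.017, 0.442, 0.393, 1.867, -0.214, 0.876, -1.425], 'eef_pos': [399.909, 329.187, 271.402], 'tool_rot': [3.141, 0.001, 0.665], 'force': [-0.064, -0.768, -0.692], 'width': 51.013, 'gripper_force': 0.0}
red 49 (array([405.1, 335.6]), array([86.5, 22.1]), 35.3, array([11.3, 14.6]))
blue 1637 (array([479. , 221.7]), array([269.1,  63.5]), 1.2, array([15.8, 24.3]))
red 151 (array([400.3, 331. ]), array([80.7, 23. ]), 38.7, array([12.6, 26.2]))
blue 168 (array([ 535.1, -206.2]), array([1060.7,  335.9]), 72.8, array([ 5.8, 31.1]))
```

View pics/v2.png

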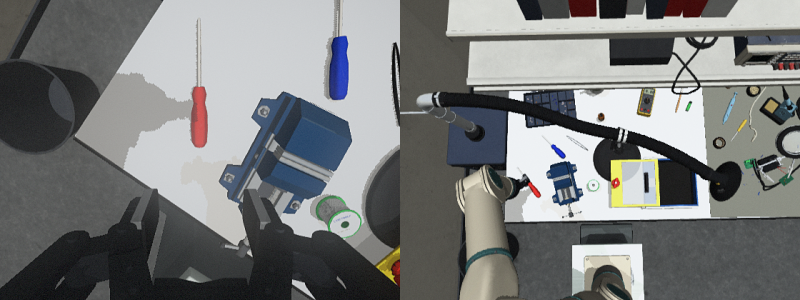

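The left half (wrist) shows the red handle upright at (199,88)-(199,147), in line with the tool. The right half shows the bath open and dark, at (680,185).

```bash
python3 - <<'E'
from h import *
w=load('w2');t=load('t2')
for k,u,v in(('hf',279,123),('he',278.5,206),('tip',277,26),('ndf',476,54),('nde',474,140)):
  print(k,ray(w,u,v,12).round(1))
h=cv2.cvtColor(w['color'],cv2.COLOR_RGB2HSV); m=((h[...,0]<8)|(h[...,0]>172))&(h[...,1]>140)&(h[...,2]>70)
m[:, :200]=0; m[:,350:]=0; m[300:]=0
P=cloud(w)[m]; print(len(P),axis(P))
# bath in top view: dark-blue floor bounds
C=cloud(t); c=t['color'].astype(int).sum(-1); k=(C[...,2]<25)&(C[...,2]>0)&(C[...,1]<-200)&(C[...,1]>-440)&(C[...,0]>300)&(C[...,0]<560)&(c<200)
print(k.sum(),axis(C[k]),C[k].min(0),C[k].max(0))
E
```

```text
hf [438.5 360.7  12. ]
he [367.9 306.2  12. ]
tip [508.2 417.5  12. ]
ndf [608.1 250.3  12. ]
nde [550.2 190.2  12. ]
781 (array([416.8, 341.8]), array([115.8,  17.6]), 39.9, array([16.4, 23. ]))
2704 (array([ 423.5, -325.2]), array([200.1, 156. ]), 0.2, array([ 8.4, 17.7])) [ 323.42628831 -403.10985056    3.4499034 ] [ 523.49633614 -247.00846522   24.90639644]
```

```bash
python3 -c "
from h import *
go([406,336.3,24],n=5)"
```

```text
rows 5 turn [0.0, 0.0, 0.0]
[0.0064, -0.0019, 0.1651]
```

Call:
step_arm(plan=[{"dx":0.0064,"dy":-0.0019,"dz":0.165,"ax":0,"ay":0,"az":0,"gripper":0.6},{"dx":0.0064,"dy":-0.0019,"dz":0.165,"ax":0,"ay":0,"az":0,"gripper":0.6},{"dx":0.0064,"dy":-0.0019,"dz":0.165,"ax":0,"ay":0,"az":0,"gripper":0.6},{"dx":0.0064,"dy":-0.0019,"dz":0.165,"ax":0,"ay":0,"az":0,"gripper":0.6},{"dx":0.0064,"dy":-0.0019,"dz":0.165,"ax":0,"ay":0,"az":0,"gripper":0.6},{"dx":0,"dy":0,"dz":0,"ax":0,"ay":0,"az":0,"gripper":0.3},{"dx":0,"dy":0,"dz":0,"ax":0,"ay":0,"az":0,"gripper":0},{"dx":0,"dy":0,"dz":0,"ax":0,"ay":0,"az":0,"gripper":0},{"dx":0,"dy":0,"dz":0,"ax":0,"ay":0,"az":0,"gripper":0},{"dx":0,"dy":0,"dz":0,"ax":0,"ay":0,"az":0,"gripper":0}])

```text
clock: 12.55
eef_pos: [405.9, 338.3, 24.6]
tool_rot: [-3.142, -0.001, 0.666]
force: [-0.6, 0.2, -0.7]
width: 21.0
gripper_force: 58.7
```

```bash
python3 -c "
from h import *
st()
p=[406,336,174]
go([392,-278,200],rot(0),p0=p,n=13)"
```

```text
{'clock': 12.55, 'qpos': [-0.862, 0.834, 0.175, 2.009, -0.408, 0.331, -1.26], 'eef_pos': [405.882, 338.325, 24.632], 'tool_rot': [-3.142, -0.001, 0.666], 'force': [-0.636, 0.169, -0.685], 'width': 21.037, 'gripper_force': 58.653}
rows 13 turn [-0.0, -0.0, 0.0326]
[-0.1001, 0.1215, -0.0067]
[-0.0938, 0.1265, -0.0067]
[-0.0872, 0.1312, -0.0067]
[-0.0803, 0.1354, -0.0067]
[-0.0733, 0.1394, -0.0067]
[-0.0661, 0.143, -0.0067]
[-0.0586, 0.1462, -0.0067]
[-0.0511, 0.149, -0.0067]
[-0.0434, 0.1514, -0.0067]
[-0.0356, 0.1534, -0.0067]
[-0.0277, 0.155, -0.0067]
[-0.0197, 0.1562, -0.0067]
[-0.0117, 0.157, -0.0067]
```

```bash
python3 -c "
from h import *
go([322,-278,185],rot(0),p0=[406,338,159],n=13)"
```

```text
rows 13 turn [-0.0, -0.0, 0.0326]
[-0.1146, 0.1109, -0.0067]
[-0.1087, 0.1166, -0.0067]
[-0.1026, 0.122, -0.0067]
[-0.0962, 0.1271, -0.0067]
[-0.0896, 0.1319, -0.0067]
[-0.0827, 0.1363, -0.0067]
[-0.0756, 0.1403, -0.0067]
[-0.0683, 0.144, -0.0067]
[-0.0609, 0.1473, -0.0067]
[-0.0532, 0.1503, -0.0067]
[-0.0455, 0.1528, -0.0067]
[-0.0376, 0.1549, -0.0067]
[-0.0296, 0.1566, -0.0067]
```

Call:
step_arm(plan=[{"dx":0,"dy":0,"dz":-0.15,"ax":0,"ay":0,"az":0,"gripper":0},{"dx":0,"dy":0,"dz":-0.15,"ax":0,"ay":0,"az":0,"gripper":0},{"dx":0,"dy":0,"dz":-0.15,"ax":0,"ay":0,"az":0,"gripper":0}])

```text
clock: 12.92
eef_pos: [405.5, 338.1, 160.7]
tool_rot: [-3.142, 0.0, 0.666]
force: [-0.1, 1.6, -0.6]
width: 21.0
gripper_force: 58.9
```

```bash
python3 -c "
from h import *
go([440,0,190],rot(20),n=7)
go([328,-278,185],rot(0),p0=[440,0,190],r0=rot(20),n=6)"
```

```text
rows 7 turn [0.0, 0.0, 0.0289]
[-0.0866, 0.1367, -0.0139]
[-0.0803, 0.1405, -0.0139]
[-0.0739, 0.144, -0.0139]
[-0.0673, 0.1472, -0.0139]
[-0.0606, 0.1501, -0.0139]
[-0.0537, 0.1527, -0.0139]
[-0.0467, 0.155, -0.0139]
rows 6 turn [0.0, -0.0, 0.037]
[-0.1113, 0.1238, 0.0028]
[-0.1039, 0.1301, 0.0028]
[-0.0962, 0.1359, 0.0028]
[-0.0881, 0.1413, 0.0028]
[-0.0797, 0.1462, 0.0028]
[-0.0711, 0.1506, 0.0028]
```

Call:
step_arm(plan=[{"dx":-0.0866,"dy":0.1367,"dz":-0.014,"ax":0,"ay":0,"az":0.029,"gripper":0},{"dx":-0.0803,"dy":0.1405,"dz":-0.014,"ax":0,"ay":0,"az":0.029,"gripper":0},{"dx":-0.0739,"dy":0.144,"dz":-0.014,"ax":0,"ay":0,"az":0.029,"gripper":0},{"dx":-0.0673,"dy":0.1472,"dz":-0.014,"ax":0,"ay":0,"az":0.029,"gripper":0},{"dx":-0.0606,"dy":0.15,"dz":-0.014,"ax":0,"ay":0,"az":0.029,"gripper":0},{"dx":-0.0537,"dy":0.1527,"dz":-0.014,"ax":0,"ay":0,"az":0.029,"gripper":0},{"dx":-0.0467,"dy":0.155,"dz":-0.014,"ax":0,"ay":0,"az":0.029,"gripper":0},{"dx":-0.1113,"dy":0.1238,"dz":0.003,"ax":0,"ay":0,"az":0.037,"gripper":0},{"dx":-0.1039,"dy":0.13,"dz":0.003,"ax":0,"ay":0,"az":0.037,"gripper":0},{"dx":-0.0962,"dy":0.1359,"dz":0.003,"ax":0,"ay":0,"az":0.037,"gripper":0},{"dx":-0.0881,"dy":0.1413,"dz":0.003,"ax":0,"ay":0,"az":0.037,"gripper":0},{"dx":-0.0797,"dy":0.1462,"dz":0.003,"ax":0,"ay":0,"az":0.037,"gripper":0},{"dx":-0.0711,"dy":0.15,"dz":0.003,"ax":0,"ay":0,"az":0.037,"gripper":0},{"dx":0,"dy":0,"dz":0,"ax":0,"ay":0,"az":0,"gripper":0}])

```text
clock: 14.68
eef_pos: [325.8, -281.4, 183.7]
tool_rot: [3.139, -0.001, -0.009]
force: [-0.2, 0.7, -0.8]
width: 21.1
gripper_force: 59.0
```

```bash
python3 - <<'E'
from h import *
st(); w=snap('wrist','w3'); s=snap('scene','s3'); t=snap('top','t3')
cv2.imwrite('pics/v3.png',cv2.resize(np.hstack([w['color'],s['color']])[:,:,::-1],(800,300),interpolation=cv2.INTER_AREA))
C=cloud(s)
for y in(-220,-280,-320,-365):
    k=(abs(C[...,1]-y)<6)&(C[...,2]>90)&(C[...,0]>440)&(C[...,0]<620)
    print(y,C[k].min(0).round(),C[k].max(0).round(),k.sum())
E
```

```text
{'clock': 14.675, 'qpos': [0.334, 0.473, 0.436, 2.187, -0.374, 0.549, -0.531], 'eef_pos': [325.771, -281.395, 183.734], 'tool_rot': [3.139, -0.001, -0.009], 'force': [-0.185, 0.739, -0.784], 'width': 21.074, 'gripper_force': 58.965}
-220 [ 538. -226.  124.] [ 593. -214.  173.] 102
-280 [ 442. -286.  123.] [ 564. -274.  176.] 120
-320 [ 487. -326.  122.] [ 541. -314.  174.] 105
-365 [ 461. -371.  110.] [ 518. -359.  165.] 112
```

View pics/v3.png

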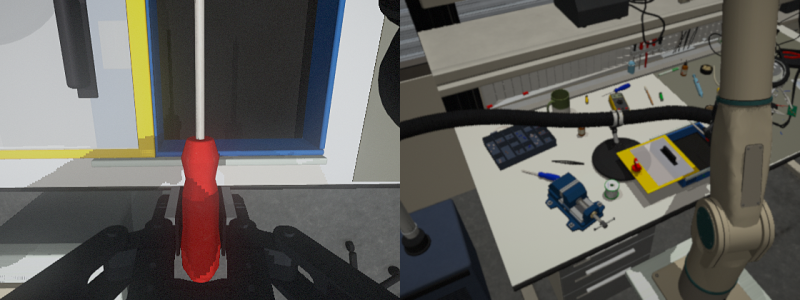

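Call:
step_arm(plan=[{"dx":0,"dy":0,"dz":0.15,"ax":0,"ay":0,"az":0,"gripper":0},{"dx":0,"dy":0,"dz":0.14,"ax":0,"ay":0,"az":0.006,"gripper":0},{"dx":0.063,"dy":0,"dz":0,"ax":0,"ay":0,"az":0,"gripper":0},{"dx":0.063,"dy":0,"dz":0,"ax":0,"ay":0,"az":0,"gripper":0},{"dx":0.063,"dy":-0.005,"dz":0,"ax":0,"ay":0,"az":0,"gripper":0},{"dx":0,"dy":0,"dz":0,"ax":0,"ay":0,"az":0,"gripper":0}])

```text
clock: 15.58
eef_pos: [386.4, -275.4, 96.3]
tool_rot: [3.141, -0.001, -0.006]
force: [-0.7, -0.8, -0.5]
width: 21.2
gripper_force: 59.0
```

Call:
step_arm(plan=[{"dx":-0.013,"dy":0.013,"dz":0.06,"ax":0,"ay":0,"az":0,"gripper":0},{"dx":0,"dy":0,"dz":0.07,"ax":0,"ay":0,"az":0,"gripper":0},{"dx":0,"dy":0,"dz":0.055,"ax":0,"ay":0,"az":0,"gripper":0},{"dx":0,"dy":0,"dz":0,"ax":0,"ay":0,"az":0,"gripper":0}])

```text
clock: 16.08
eef_pos: [379.0, -279.7, 40.2]
tool_rot: [-3.14, 0.002, -0.011]
force: [-0.7, 0.6, -0.6]
width: 21.2
gripper_force: 59.0
```

Call:
step_arm(plan=[{"dx":0,"dy":0,"dz":0.008,"ax":0,"ay":0,"az":0,"gripper":0},{"dx":0,"dy":0,"dz":0,"ax":0,"ay":0,"az":0,"gripper":0.42},{"dx":0,"dy":0,"dz":0,"ax":0,"ay":0,"az":0,"gripper":0.42},{"dx":0,"dy":0,"dz":0,"ax":0,"ay":0,"az":0,"gripper":0.42},{"dx":0,"dy":0,"dz":-0.18,"ax":0,"ay":0,"az":0,"gripper":0.42},{"dx":0,"dy":0,"dz":-0.18,"ax":0,"ay":0,"az":0,"gripper":0.42},{"dx":0,"dy":0,"dz":-0.18,"ax":0,"ay":0,"az":0,"gripper":0.42},{"dx":0,"dy":0,"dz":-0.18,"ax":0,"ay":0,"az":0,"gripper":0.42},{"dx":0,"dy":0,"dz":0,"ax":0,"ay":0,"az":0,"gripper":0.42}])

```text
clock: 17.2
eef_pos: [382.0, -281.5, 258.3]
tool_rot: [3.138, -0.008, -0.01]
force: [0.3, 0.1, 0.0]
width: 35.8
gripper_force: 0.0
```

```bash
python3 - <<'E'
from h import *
st(); w=snap('wrist','w4'); t=snap('top','t4')
h=cv2.cvtColor(w['color'],cv2.COLOR_RGB2HSV); m=((h[...,0]<8)|(h[...,0]>172))&(h[...,1]>140)&(h[...,2]>60); print(m.sum(),axis(cloud(w)[m]))
C=cloud(t); c=t['color'].astype(int); k=(C[...,1]>60)&(C[...,1]<320)&(C[...,0]>500)&(C[...,0]<680)&(c[...,2]>110)&(c[...,0]<80); print('nd',k.sum(),axis(C[k]))
k=(C[...,1]>40)&(C[...,1]<200)&(C[...,0]>540)&(C[...,0]<680)&(C[...,2]<30)&(c.sum(-1)<450)&(c[...,2]<c[...,0]+40); print('tw',k.sum(),axis(C[k]))
go([440,0,250],rot(20),n=7)
go([555,200,250],rot(45,12,225),p0=[440,0,250],r0=rot(20),n=5)
E
```

```text
{'clock': 17.2, 'qpos': [0.153, 0.423, 0.594, 2.002, -0.328, 0.802, -0.646], 'eef_pos': [382.009, -281.494, 258.323], 'tool_rot': [3.138, -0.008, -0.01], 'force': [0.261, 0.062, 0.035], 'width': 35.788, 'gripper_force': 0.0}
1942 (array([ 382.7, -175. ]), array([126.2, 237.1]), 97.3, array([24.4, 34.9]))
nd 145 (array([579.2, 221.4]), array([80.9, 21.3]), 44.3, array([13.9, 27.7]))
tw 82 (array([592.4, 112.2]), array([153.8, 108.6]), 83.7, array([-1.2, 23.4]))
rows 7 turn [-0.0, -0.0001, -0.0326]
[0.0271, -0.1334, 0.0024]
[0.0339, -0.1319, 0.0024]
[0.0406, -0.13, 0.0024]
[0.0472, -0.1277, 0.0024]
[0.0537, -0.1251, 0.0023]
[0.0601, -0.1222, 0.0023]
[0.0662, -0.119, 0.0023]
rows 5 turn [0.0058, 0.0262, -0.0554]
[0.1176, -0.0991, -0.0]
[0.1257, -0.0885, 0.0059]
[0.1325, -0.0771, 0.012]
[0.1381, -0.0652, 0.0182]
[0.1423, -0.0528, 0.0245]
```

Call:
step_arm(plan=[{"dx":0.0271,"dy":-0.1334,"dz":0.002,"ax":0,"ay":0,"az":-0.0326,"gripper":0.6},{"dx":0.0339,"dy":-0.1319,"dz":0.002,"ax":0,"ay":0,"az":-0.0326,"gripper":0.6},{"dx":0.0406,"dy":-0.13,"dz":0.002,"ax":0,"ay":0,"az":-0.0326,"gripper":0.6},{"dx":0.0472,"dy":-0.1277,"dz":0.002,"ax":0,"ay":0,"az":-0.0326,"gripper":0.6},{"dx":0.0537,"dy":-0.125,"dz":0.002,"ax":0,"ay":0,"az":-0.0326,"gripper":0.6},{"dx":0.06,"dy":-0.1222,"dz":0.002,"ax":0,"ay":0,"az":-0.0326,"gripper":0.6},{"dx":0.0662,"dy":-0.119,"dz":0.002,"ax":0,"ay":0,"az":-0.0326,"gripper":0.6},{"dx":0.1176,"dy":-0.099,"dz":0,"ax":0.0058,"ay":0.0262,"az":-0.0554,"gripper":0.6},{"dx":0.1257,"dy":-0.0885,"dz":0.006,"ax":0.0058,"ay":0.0262,"az":-0.0554,"gripper":0.6},{"dx":0.1325,"dy":-0.077,"dz":0.012,"ax":0.0058,"ay":0.0262,"az":-0.0554,"gripper":0.6},{"dx":0.138,"dy":-0.065,"dz":0.018,"ax":0.0058,"ay":0.0262,"az":-0.0554,"gripper":0.6},{"dx":0.142,"dy":-0.053,"dz":0.0245,"ax":0.0058,"ay":0.0262,"az":-0.0554,"gripper":0.6},{"dx":0,"dy":0,"dz":0,"ax":0,"ay":0,"az":0,"gripper":0.6},{"dx":0,"dy":0,"dz":0,"ax":0,"ay":0,"az":0,"gripper":0.6}])

```text
clock: 19.05
eef_pos: [554.1, 197.7, 248.4]
tool_rot: [-3.14, -0.205, 0.783]
force: [-1.1, -0.1, 0.3]
width: 51.1
gripper_force: 0.0
```

```bash
python3 - <<'E'
from h import *
st(); w=snap('wrist','w5'); snap('top','t5')
E
```

```text
{'clock': 19.05, 'qpos': [-0.508, 0.48, 0.244, 1.873, -0.349, 0.646, -0.825], 'eef_pos': [554.112, 197.693, 248.436], 'tool_rot': [-3.14, -0.205, 0.783], 'force': [-1.059, -0.074, 0.34], 'width': 51.135, 'gripper_force': 0.0}
```

View pics/w5.png

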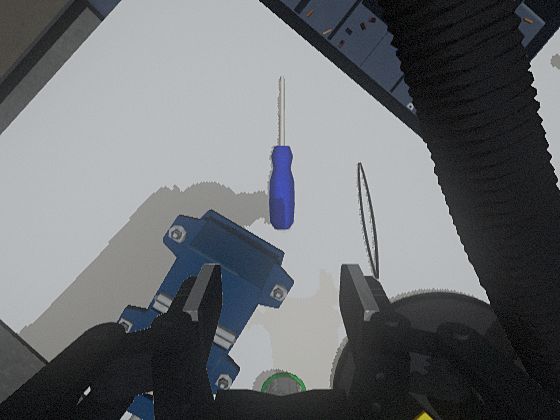

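Blue handle runs from (283,147) to (283,229), tip at (281,77). The tweezers run from (360,163) to (377,277).

```bash
python3 - <<'E'
from h import *
w=load('w5')
q=[ray(w,u,v,z) for u,v,z in((281,77,13),(283,147,13),(283,229,13),(360,163,4),(377,277,4))]
for x in q: print(x.round(1))
d=q[0]-q[2]; print(np.linalg.norm(d),np.degrees(np.arctan2(d[1],d[0]))); m=q[2]+d/np.linalg.norm(d)*47; print('mid',m)
d=q[3]-q[4]; print('tw',np.linalg.norm(d),np.degrees(np.arctan2(d[1],d[0])),(q[3]+q[4])/2)
r=rot(44.5,12,224.5)
go([m[0]-5,m[1]-5,27],r,n=5)
E
```

```text
[657.7 299.8  13. ]
[610.6 250.   13. ]
[551.2 190.9  13. ]
[655.8 182.1   4. ]
[584.5  81.4   4. ]
152.23630814710833 45.62821327897785
mid [584.06836184 224.53691804  13.        ]
tw 123.35321842053786 54.67397852829527 [620.14403817 131.76789497   4.        ]
rows 5 turn [-0.0002, 0.0003, 0.0007]
[-0.0089, 0.0011, 0.1496]
```

Call:
step_arm(plan=[{"dx":-0.009,"dy":0.001,"dz":0.15,"ax":0,"ay":0,"az":0,"gripper":0.6},{"dx":-0.009,"dy":0.001,"dz":0.15,"ax":0,"ay":0,"az":0,"gripper":0.6},{"dx":-0.009,"dy":0.001,"dz":0.15,"ax":0,"ay":0,"az":0,"gripper":0.6},{"dx":-0.009,"dy":0.001,"dz":0.15,"ax":0,"ay":0,"az":0,"gripper":0.6},{"dx":-0.009,"dy":0.001,"dz":0.148,"ax":0,"ay":0,"az":0,"gripper":0.6},{"dx":0,"dy":0,"dz":0,"ax":0,"ay":0,"az":0,"gripper":0.3},{"dx":0,"dy":0,"dz":0,"ax":0,"ay":0,"az":0,"gripper":0},{"dx":0,"dy":0,"dz":0,"ax":0,"ay":0,"az":0,"gripper":0},{"dx":0,"dy":0,"dz":0,"ax":0,"ay":0,"az":0,"gripper":0},{"dx":0,"dy":0,"dz":0,"ax":0,"ay":0,"az":0,"gripper":0}])

```text
clock: 20.4
eef_pos: [580.5, 221.3, 28.8]
tool_rot: [3.141, -0.21, 0.784]
force: [-0.0, 0.0, 0.0]
width: 22.3
gripper_force: 58.7
```

```bash
python3 - <<'E'
from h import *
st(); r=rot(45,12,225)
go([560,200,180],r,n=3)
go([450,0,200],rot(20,12,200),p0=[560,200,180],r0=r,n=5)
go([325,-365,190],rot(0,12,180),p0=[450,0,200],r0=rot(20,12,200),n=8)
E
```

```text
{'clock': 20.4, 'qpos': [-0.426, 0.853, 0.096, 1.922, -0.735, 0.233, -0.451], 'eef_pos': [580.522, 221.346, 28.767], 'tool_rot': [3.141, -0.21, 0.784], 'force': [-0.039, 0.027, 0.048], 'width': 22.289, 'gripper_force': 58.656}
rows 3 turn [0.0002, -0.0002, -0.0002]
[0.0029, 0.0008, -0.1712]
rows 5 turn [-0.0116, -0.0, 0.0543]
[-0.1402, 0.0424, -0.0434]
[-0.136, 0.055, -0.0425]
[-0.1308, 0.0672, -0.0414]
[-0.1246, 0.0788, -0.0401]
[-0.1174, 0.0898, -0.0386]
rows 8 turn [-0.0058, -0.0, 0.0272]
[-0.0996, 0.1251, -0.0169]
[-0.0942, 0.1294, -0.0158]
[-0.0886, 0.1334, -0.0146]
[-0.0828, 0.1372, -0.0133]
[-0.0769, 0.1407, -0.0121]
[-0.0708, 0.144, -0.0108]
[-0.0646, 0.147, -0.0095]
[-0.0583, 0.1497, -0.0081]
```

Call:
step_arm(plan=[{"dx":0.003,"dy":0.001,"dz":-0.171,"ax":0,"ay":0,"az":0,"gripper":0},{"dx":0.003,"dy":0.001,"dz":-0.171,"ax":0,"ay":0,"az":0,"gripper":0},{"dx":0.003,"dy":0.001,"dz":-0.171,"ax":0,"ay":0,"az":0,"gripper":0},{"dx":-0.1402,"dy":0.0424,"dz":-0.0434,"ax":-0.0116,"ay":0,"az":0.0543,"gripper":0},{"dx":-0.136,"dy":0.055,"dz":-0.0425,"ax":-0.0116,"ay":0,"az":0.0543,"gripper":0},{"dx":-0.1308,"dy":0.0672,"dz":-0.0414,"ax":-0.0116,"ay":0,"az":0.0543,"gripper":0},{"dx":-0.1246,"dy":0.0788,"dz":-0.04,"ax":-0.0116,"ay":0,"az":0.0543,"gripper":0},{"dx":-0.1174,"dy":0.0898,"dz":-0.0386,"ax":-0.0116,"ay":0,"az":0.0543,"gripper":0},{"dx":-0.0996,"dy":0.125,"dz":-0.017,"ax":-0.0058,"ay":0,"az":0.0272,"gripper":0},{"dx":-0.0942,"dy":0.1294,"dz":-0.016,"ax":-0.0058,"ay":0,"az":0.0272,"gripper":0},{"dx":-0.0886,"dy":0.1334,"dz":-0.0146,"ax":-0.0058,"ay":0,"az":0.0272,"gripper":0},{"dx":-0.0828,"dy":0.1372,"dz":-0.0133,"ax":-0.0058,"ay":0,"az":0.0272,"gripper":0},{"dx":-0.0769,"dy":0.1407,"dz":-0.012,"ax":-0.0058,"ay":0,"az":0.0272,"gripper":0},{"dx":-0.0708,"dy":0.144,"dz":-0.011,"ax":-0.0058,"ay":0,"az":0.0272,"gripper":0},{"dx":-0.0646,"dy":0.147,"dz":-0.0095,"ax":-0.0058,"ay":0,"az":0.0272,"gripper":0},{"dx":-0.0583,"dy":0.1497,"dz":-0.008,"ax":-0.0058,"ay":0,"az":0.0272,"gripper":0},{"dx":0,"dy":0,"dz":0,"ax":0,"ay":0,"az":0,"gripper":0}])

```text
clock: 22.52
eef_pos: [322.6, -369.2, 189.8]
tool_rot: [3.136, -0.209, -0.007]
force: [0.5, 0.2, -1.5]
width: 21.8
gripper_force: 59.0
```

```bash
python3 - <<'E'
from h import *
st(); w=snap('wrist','w6')
go([325,-365,97],rot(0,12,180),n=2)
go([376,-365,97],rot(0,12,180),p0=[325,-365,97],r0=rot(0,12,180),n=2)
go([376,-365,42],rot(0,12,180),p0=[376,-365,97],r0=rot(0,12,180),n=3)
E
```

```text
{'clock': 22.525, 'qpos': [0.599, 0.493, 0.428, 2.146, -0.765, 0.543, 0.055], 'eef_pos': [322.554, -369.174, 189.849], 'tool_rot': [3.136, -0.209, -0.007], 'force': [0.539, 0.151, -1.518], 'width': 21.796, 'gripper_force': 59.048}
rows 2 turn [0.0008, -0.0, -0.0012]
[-0.0296, -0.0023, 0.1513]
rows 2 turn [0.0, 0.0, 0.0]
[0.0831, -0.0, 0.0177]
rows 3 turn [0.0, 0.0, 0.0]
[-0.0127, -0.0, 0.0598]
```

View pics/w6.png

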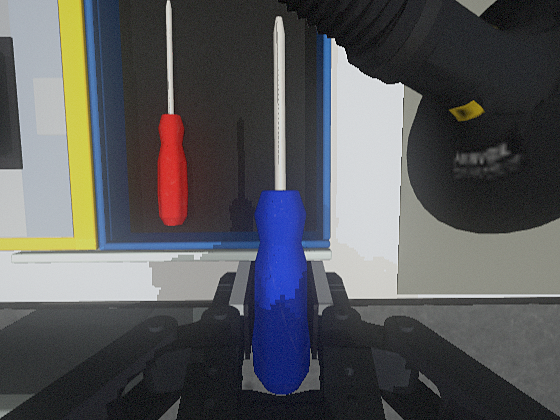

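The red driver lies in the bath at (172,170) and the blue one is held straight above the free side. I lower it.

Call:
step_arm(plan=[{"dx":-0.03,"dy":-0.012,"dz":0.151,"ax":0,"ay":0,"az":0,"gripper":0},{"dx":-0.03,"dy":-0.012,"dz":0.151,"ax":0,"ay":0,"az":0,"gripper":0},{"dx":0.083,"dy":0,"dz":0.0177,"ax":0,"ay":0,"az":0,"gripper":0},{"dx":0.083,"dy":0,"dz":0.0177,"ax":0,"ay":0,"az":0,"gripper":0},{"dx":0,"dy":0,"dz":0,"ax":0,"ay":0,"az":0,"gripper":0}])

```text
clock: 23.2
eef_pos: [379.2, -355.7, 97.0]
tool_rot: [3.142, -0.211, 0.004]
force: [-0.3, -0.1, -1.1]
width: 22.1
gripper_force: 61.2
```

Call:
step_arm(plan=[{"dx":-0.013,"dy":0.024,"dz":0.06,"ax":0,"ay":0,"az":0,"gripper":0},{"dx":-0.013,"dy":0,"dz":0.06,"ax":0,"ay":0,"az":0,"gripper":0},{"dx":-0.013,"dy":0,"dz":0.058,"ax":0,"ay":0,"az":0,"gripper":0},{"dx":0,"dy":0,"dz":0,"ax":0,"ay":0,"az":0,"gripper":0}])

```text
clock: 23.7
eef_pos: [377.8, -368.0, 45.4]
tool_rot: [-3.135, -0.203, -0.001]
force: [0.3, -0.4, -0.7]
width: 21.7
gripper_force: 61.2
```

```bash
python3 - <<'E'
from h import *
q=R.from_euler
# clearance of tweezers grasp: body box vs hose (radius 27) sampled from depth
P=np.vstack([cloud(load(n)).reshape(-1,3) for n in('t0','s0')])
H=P[(P[:,0]>560)&(P[:,0]<760)&(P[:,1]>-50)&(P[:,1]<300)&(P[:,2]>120)&(P[:,2]<300)]
# hose centre per y
for y in range(0,250,50):
    k=H[(abs(H[:,1]-y)<10)&(H[:,0]<740)]; print(y,k.min(0).round(),k.max(0).round())
for lean,ld in((0,0),(20,235),(25,235),(20,200),(25,200),(25,215),(30,215)):
    r=rot(234.7,lean,ld); p=np.array([611,119,26.])
    L=r.inv().apply(H-p)  # tool coords
    d=np.maximum(abs(L)-[43,43,0],0); k=(L[:,2]<-51)&(L[:,2]>-250)
    dd=np.hypot(d[:,0],d[:,1])[k]; print(lean,ld,'min clear',dd.min().round() if k.any() else None,'closing tilt',np.degrees(np.arcsin(r.as_matrix()[2,1])).round(1))
E
```

```text
0 [606. -10. 129.] [663.  10. 183.]
50 [618.  40. 138.] [674.  60. 191.]
100 [625.  90. 150.] [685. 110. 201.]
150 [640. 140. 160.] [700. 160. 214.]
200 [659. 190. 169.] [718. 210. 225.]
0 0 min clear 0.0 closing tilt 0.0
20 235 min clear 0.0 closing tilt 0.1
25 235 min clear 0.0 closing tilt 0.1
20 200 min clear 6.0 closing tilt -11.2
25 200 min clear 15.0 closing tilt -13.9
25 215 min clear 6.0 closing tilt -8.2
30 215 min clear 13.0 closing tilt -9.7
```

```bash
python3 - <<'E'
from h import *
go([420,-100,280],rot(80),p0=[378,-364,280],r0=rot(0,12,180),n=8)
go([470,0,280],rot(160),p0=[420,-100,280],r0=rot(80),n=8)
go([550,60,280],rot(234.7),p0=[470,0,280],r0=rot(160),n=8)
E
```

```text
rows 8 turn [0.0116, -0.0139, -0.1107]
[0.0171, -0.11, 0.0036]
[0.036, -0.1053, 0.005]
[0.0538, -0.0974, 0.0059]
[0.0699, -0.0865, 0.0062]
[0.0839, -0.073, 0.006]
[0.0954, -0.0572, 0.0053]
[0.104, -0.0398, 0.004]
[0.1093, -0.0211, 0.0022]
rows 8 turn [0.0, 0.0, -0.1111]
[0.0447, 0.0133, 0.0]
[0.0417, 0.0208, 0.0]
[0.0374, 0.0278, 0.0]
[0.032, 0.0338, 0.0]
[0.0257, 0.0389, 0.0]
[0.0185, 0.0427, 0.0]
[0.0108, 0.0453, 0.0]
[0.0028, 0.0465, 0.0]
rows 8 turn [0.0, 0.0, -0.1038]
[-0.0228, 0.0349, 0.0]
[-0.0281, 0.0307, 0.0]
[-0.0327, 0.0258, 0.0]
[-0.0365, 0.0201, 0.0]
[-0.0393, 0.0139, 0.0]
[-0.041, 0.0074, 0.0]
[-0.0417, 0.0006, 0.0]
[-0.0412, -0.0062, -0.0]
```

Call:
step_arm(plan=[{"dx":0,"dy":-0.013,"dz":0.007,"ax":0,"ay":0,"az":0,"gripper":0},{"dx":0,"dy":0,"dz":0,"ax":0,"ay":0,"az":0,"gripper":0},{"dx":0,"dy":0,"dz":0,"ax":0,"ay":0,"az":0,"gripper":0.42},{"dx":0,"dy":0,"dz":0,"ax":0,"ay":0,"az":0,"gripper":0.42},{"dx":0,"dy":0,"dz":0,"ax":0,"ay":0,"az":0,"gripper":0.42},{"dx":0,"dy":0,"dz":-0.1,"ax":0,"ay":0,"az":0,"gripper":0.42},{"dx":0.035,"dy":0,"dz":-0.19,"ax":0,"ay":0,"az":0,"gripper":0.42},{"dx":0.035,"dy":0,"dz":-0.19,"ax":0,"ay":0,"az":0,"gripper":0.42},{"dx":0.035,"dy":0,"dz":-0.19,"ax":0,"ay":0,"az":0,"gripper":0.42},{"dx":0.03,"dy":0,"dz":-0.13,"ax":0,"ay":0,"az":0,"gripper":0.42}])

```text
clock: 24.95
eef_pos: [370.7, -367.6, 291.3]
tool_rot: [-3.135, -0.204, -0.001]
force: [-0.1, -0.5, -0.3]
width: 35.7
gripper_force: 0.0
```

Call:
step_arm(plan=[{"dx":0.0171,"dy":-0.11,"dz":0.004,"ax":0.0116,"ay":-0.0139,"az":-0.1107,"gripper":0.35},{"dx":0.036,"dy":-0.105,"dz":0.005,"ax":0.0116,"ay":-0.0139,"az":-0.1107,"gripper":0.35},{"dx":0.054,"dy":-0.097,"dz":0.006,"ax":0.0116,"ay":-0.0139,"az":-0.1107,"gripper":0.35},{"dx":0.07,"dy":-0.0865,"dz":0.006,"ax":0.0116,"ay":-0.0139,"az":-0.1107,"gripper":0.35},{"dx":0.084,"dy":-0.073,"dz":0.006,"ax":0.0116,"ay":-0.0139,"az":-0.1107,"gripper":0.35},{"dx":0.0954,"dy":-0.057,"dz":0.005,"ax":0.0116,"ay":-0.0139,"az":-0.1107,"gripper":0.35},{"dx":0.104,"dy":-0.04,"dz":0.004,"ax":0.0116,"ay":-0.0139,"az":-0.1107,"gripper":0.35},{"dx":0.109,"dy":-0.021,"dz":0.002,"ax":0.0116,"ay":-0.0139,"az":-0.1107,"gripper":0.35},{"dx":0.045,"dy":0.013,"dz":0,"ax":0,"ay":0,"az":-0.111,"gripper":0.35},{"dx":0.042,"dy":0.021,"dz":0,"ax":0,"ay":0,"az":-0.111,"gripper":0.35},{"dx":0.037,"dy":0.028,"dz":0,"ax":0,"ay":0,"az":-0.111,"gripper":0.35},{"dx":0.032,"dy":0.034,"dz":0,"ax":0,"ay":0,"az":-0.111,"gripper":0.35},{"dx":0.026,"dy":0.039,"dz":0,"ax":0,"ay":0,"az":-0.111,"gripper":0.35},{"dx":0.0185,"dy":0.043,"dz":0,"ax":0,"ay":0,"az":-0.111,"gripper":0.35},{"dx":0.011,"dy":0.045,"dz":0,"ax":0,"ay":0,"az":-0.111,"gripper":0.35},{"dx":0.003,"dy":0.0465,"dz":0,"ax":0,"ay":0,"az":-0.111,"gripper":0.35}])

```text
clock: 26.95
eef_pos: [462.6, -3.0, 290.7]
tool_rot: [3.137, -0.01, 2.798]
force: [-0.1, 0.1, 1.1]
width: 29.7
gripper_force: 0.0
```

```bash
python3 - <<'E'
from h import *
st()
go([550,60,280],rot(234.7),n=8)
E
```

```text
{'clock': 26.95, 'qpos': [-0.042, 0.317, -0.009, 1.963, -0.006, 0.869, 1.18], 'eef_pos': [462.631, -2.98, 290.677], 'tool_rot': [3.137, -0.01, 2.798], 'force': [-0.138, 0.131, 1.052], 'width': 29.706, 'gripper_force': 0.0}
rows 8 turn [0.0008, -0.0004, -0.1034]
[-0.0255, 0.037, 0.0044]
[-0.0311, 0.0324, 0.0043]
[-0.0359, 0.0269, 0.0043]
[-0.0398, 0.0208, 0.0043]
[-0.0426, 0.0141, 0.0043]
[-0.0443, 0.007, 0.0043]
[-0.0449, -0.0003, 0.0044]
[-0.0442, -0.0075, 0.0044]
```

Call:
step_arm(plan=[{"dx":-0.0255,"dy":0.037,"dz":0.004,"ax":0,"ay":0,"az":-0.1034,"gripper":0.35},{"dx":-0.031,"dy":0.0324,"dz":0.004,"ax":0,"ay":0,"az":-0.1034,"gripper":0.35},{"dx":-0.036,"dy":0.027,"dz":0.004,"ax":0,"ay":0,"az":-0.1034,"gripper":0.35},{"dx":-0.04,"dy":0.021,"dz":0.004,"ax":0,"ay":0,"az":-0.1034,"gripper":0.35},{"dx":-0.0426,"dy":0.014,"dz":0.004,"ax":0,"ay":0,"az":-0.1034,"gripper":0.35},{"dx":-0.0443,"dy":0.007,"dz":0.004,"ax":0,"ay":0,"az":-0.1034,"gripper":0.35},{"dx":-0.045,"dy":0,"dz":0.004,"ax":0,"ay":0,"az":-0.1034,"gripper":0.35},{"dx":-0.0442,"dy":-0.0075,"dz":0.004,"ax":0,"ay":0,"az":-0.1034,"gripper":0.35},{"dx":0,"dy":0,"dz":0,"ax":0,"ay":0,"az":0,"gripper":0.35}])

```text
clock: 28.08
eef_pos: [550.6, 59.8, 280.6]
tool_rot: [3.131, 0.002, -2.193]
force: [0.3, 0.1, -0.3]
width: 30.0
gripper_force: 0.0
```

```bash
python3 - <<'E'
from h import *
st()
w=snap('wrist','w7');t=snap('top','t7');s=snap('scene','s7')
c=np.hstack([w['color'],s['color']])[:,:,::-1]; cv2.imwrite('pics/v7.png',cv2.resize(c,(800,300),interpolation=cv2.INTER_AREA))
E
```

```text
{'clock': 28.075, 'qpos': [0.07, 0.478, -0.333, 1.743, 0.173, 0.957, 2.19], 'eef_pos': [550.57, 59.784, 280.564], 'tool_rot': [3.131, 0.002, -2.193], 'force': [0.264, 0.07, -0.276], 'width': 29.952, 'gripper_force': 0.0}
```

View pics/v7.png

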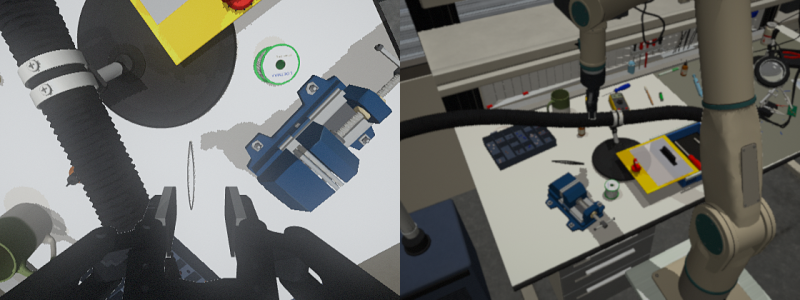

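The wrist view shows the tweezers upright at (191,142)-(191,208), in line with the tool, and the hose to their left.

```bash
python3 - <<'E'
from h import *
w=load('w7')
a=ray(w,191*1.4,142*1.4,4);b=ray(w,191*1.4,208*1.4,4); print(a,b,np.linalg.norm(a-b)); m=(a+b)/2; d=(b-a)/np.linalg.norm(a-b); hd=np.degrees(np.arctan2(d[1],d[0])); print('mid',m,hd)
P=np.vstack([cloud(load(n)).reshape(-1,3) for n in('t0','s0')])
H=P[(P[:,0]>560)&(P[:,0]<760)&(P[:,1]>-100)&(P[:,1]<300)&(P[:,2]>120)&(P[:,2]<300)]
for off in(30,38):
 for lean,ld in((20,215),(25,210),(30,210),(30,200),(30,220)):
    r=rot(hd+180,lean,ld); p=m-d*off; p[2]=26
    L=r.inv().apply(H-p); dd=np.maximum(abs(L)-[43,43,0],0); k=(L[:,2]<-51)&(L[:,2]>-250)
    print(off,lean,ld,np.hypot(dd[:,0],dd[:,1])[k].min().round(),np.degrees(np.arcsin(r.as_matrix()[2,1])).round(1))
E
```

```text
[582.82999923  83.05389629   4.        ] [653.82054576 179.6107348    4.        ] 119.84523669693124
mid [618.32527249 131.33231554   4.        ] 53.675919845127204
30 20 215 5.0 -6.3
30 25 210 15.0 -9.8
30 30 210 23.0 -11.6
30 30 200 29.0 -16.1
30 30 220 14.0 -6.8
38 20 215 8.0 -6.3
38 25 210 19.0 -9.8
38 30 210 25.0 -11.6
38 30 200 32.0 -16.1
38 30 220 18.0 -6.8
```

```bash
python3 - <<'E'
from h import *
r=rot(233.7,22,210)
go([550,76,148],r,n=4)
go([591.7,100.1,27],r,p0=[550,76,148],r0=r,n=4)
print(r.as_euler('xyz'))
E
```

```text
rows 4 turn [0.0265, -0.0558, 0.0012]
[-0.0117, 0.0071, 0.1107]
[-0.0019, 0.0117, 0.1109]
[0.0078, 0.0163, 0.1101]
[0.0174, 0.0208, 0.1082]
rows 4 turn [0.0, 0.0, 0.0]
[0.0005, 0.0002, 0.1085]
[-2.98060067  0.35012289 -2.17581615]
```

Call:
step_arm(plan=[{"dx":-0.0117,"dy":0.007,"dz":0.111,"ax":0.0265,"ay":-0.0558,"az":0.001,"gripper":0.33},{"dx":-0.002,"dy":0.012,"dz":0.111,"ax":0.0265,"ay":-0.0558,"az":0.001,"gripper":0.33},{"dx":0.008,"dy":0.016,"dz":0.11,"ax":0.0265,"ay":-0.0558,"az":0.001,"gripper":0.33},{"dx":0.0174,"dy":0.021,"dz":0.108,"ax":0.0265,"ay":-0.0558,"az":0.001,"gripper":0.33},{"dx":0,"dy":0,"dz":0,"ax":0,"ay":0,"az":0,"gripper":0.33},{"dx":0,"dy":0,"dz":0,"ax":0,"ay":0,"az":0,"gripper":0.33}])

```text
clock: 28.98
eef_pos: [547.0, 63.5, 168.3]
tool_rot: [-3.011, 0.249, -2.186]
force: [-0.0, -0.3, 0.2]
width: 28.7
gripper_force: 0.0
```

```bash
python3 - <<'E'
from h import *
st(); r=rot(233.7,22,210)
w=snap('wrist','w8')
go([591.7,100.1,27],r,n=4)
E
```

```text
{'clock': 28.975, 'qpos': [0.175, 0.556, -0.407, 2.104, 0.47, 0.277, 1.925], 'eef_pos': [547.009, 63.451, 168.28], 'tool_rot': [-3.011, 0.249, -2.186], 'force': [-0.02, -0.27, 0.21], 'width': 28.714, 'gripper_force': 0.0}
rows 4 turn [0.0042, -0.0162, 0.0008]
[-0.0158, 0.0038, 0.1262]
[-0.0126, 0.0047, 0.1266]
[-0.0094, 0.0055, 0.1268]
[-0.0061, 0.0064, 0.127]
```

View pics/w8.png

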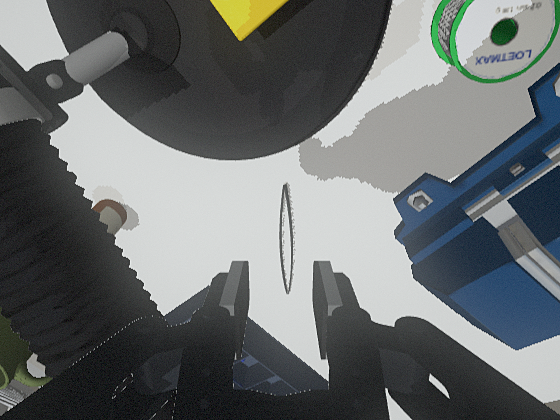

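The lean stopped short because joint 6 is near its lower limit (0.23). I check what clearance smaller leans and other yaws leave at the near end of the tweezers.

```bash
python3 - <<'E'
from h import *
P=np.vstack([cloud(load(n)).reshape(-1,3) for n in('t0','s0')])
H=P[(P[:,0]>560)&(P[:,0]<760)&(P[:,1]>-100)&(P[:,1]<300)&(P[:,2]>120)&(P[:,2]<300)]
m=np.array([618.3,131.3]);d=np.array([np.cos(np.radians(53.7)),np.sin(np.radians(53.7))])
for off in(42,50):
 for yaw in(233.7,215,200,180,168):
  o=[]
  for lean,ld in((0,0),(9,170),(9,190),(12,190),(12,150)):
    r=rot(yaw,lean,ld); g=m-d*off; ax=r.as_matrix()[:,2]; p=np.array([g[0],g[1],4])-ax*20
    L=r.inv().apply(H-p); 
    for hx,hy in((38,43),(43,38)):
      dd=np.maximum(abs(L)-[hx,hy,0],0); k=(L[:,2]<-51)&(L[:,2]>-250)
      o.append(int(np.hypot(dd[:,0],dd[:,1])[k].min()))
  print(off,yaw,o)
w=load('w8'); print(np.round(w['T_tool_cam'][:3,3]))
E
```

```text
42 233.7 [0, 0, 4, 7, 4, 5, 10, 13, 12, 16]
42 215 [0, 0, 3, 3, 0, 1, 7, 7, 10, 9]
42 200 [0, 0, 4, 2, 2, 2, 9, 7, 10, 9]
42 180 [0, 0, 13, 9, 11, 8, 17, 14, 18, 14]
42 168 [0, 0, 20, 15, 17, 13, 24, 20, 26, 21]
50 233.7 [0, 0, 9, 10, 6, 9, 13, 15, 15, 18]
50 215 [0, 0, 5, 5, 3, 3, 9, 11, 11, 13]
50 200 [0, 0, 7, 5, 6, 3, 13, 11, 13, 12]
50 180 [0, 0, 16, 12, 13, 10, 19, 17, 22, 18]
50 168 [0, 0, 22, 18, 20, 15, 27, 22, 29, 24]
[  78.   -0. -120.]
```

```bash
python3 - <<'E'
from h import *
w=load('w8')
a=ray(w,287,183,4);b=ray(w,288.5,293,4); m=(a+b)/2; d=(b-a)/np.linalg.norm(b-a); print(a,b,m,np.linalg.norm(b-a),np.degrees(np.arctan2(d[1],d[0])))
r=rot(233.7,12,180); ax=r.as_matrix()[:,2]; g=a+d*15; p=g-ax*22; print(p)
q=p-ax*100; print(q)
go(q,r,n=3); go(p,r,p0=q,r0=r,n=5)
E
```

```text
[580.50102073  81.06272711   4.        ] [653.48488235 181.82531292   4.        ] [616.99295154 131.44402002   4.        ] 124.41761433393428 54.083618640743005
[584.72602249  93.21083648  25.51924722]
[563.93485341  93.21083648 123.33400729]
rows 3 turn [0.0084, 0.0266, -0.0024]
[-0.0241, 0.0113, 0.0569]
[-0.0265, 0.012, 0.0556]
[-0.0289, 0.0126, 0.0543]
rows 5 turn [0.0, 0.0, 0.0]
[-0.0, -0.0, 0.0667]
```

Call:
step_arm(plan=[{"dx":-0.024,"dy":0.011,"dz":0.057,"ax":0.0084,"ay":0.0266,"az":-0.0024,"gripper":0.28},{"dx":-0.0265,"dy":0.012,"dz":0.0556,"ax":0.0084,"ay":0.0266,"az":-0.0024,"gripper":0.28},{"dx":-0.029,"dy":0.0126,"dz":0.054,"ax":0.0084,"ay":0.0266,"az":-0.0024,"gripper":0.28},{"dx":0,"dy":0,"dz":0.067,"ax":0,"ay":0,"az":0,"gripper":0.28},{"dx":0,"dy":0,"dz":0.067,"ax":0,"ay":0,"az":0,"gripper":0.28},{"dx":0,"dy":0,"dz":0,"ax":0,"ay":0,"az":0,"gripper":0.28}])

```text
clock: 29.78
eef_pos: [571.2, 93.3, 82.6]
tool_rot: [-2.974, 0.121, -2.192]
force: [0.2, -0.7, 0.2]
width: 24.0
gripper_force: 0.0
```

```bash
python3 - <<'E'
from h import *
st(); w=snap('wrist','w9'); r=rot(233.7,12,180)
go([584.7,93.2,26],r,n=3)
go([584.7,93.2,26],n=3)
E
```

```text
{'clock': 29.775, 'qpos': [-0.148, 0.72, -0.135, 2.035, 0.636, 0.234, 1.66], 'eef_pos': [571.18, 93.306, 82.557], 'tool_rot': [-2.974, 0.121, -2.192], 'force': [0.176, -0.742, 0.16], 'width': 23.968, 'gripper_force': 0.0}
rows 3 turn [0.0002, -0.0002, 0.0003]
[-0.0005, -0.0011, 0.0654]
rows 3 turn [0.0, 0.0, 0.0]
[-0.0005, -0.0011, 0.0654]
```

View pics/w9.png

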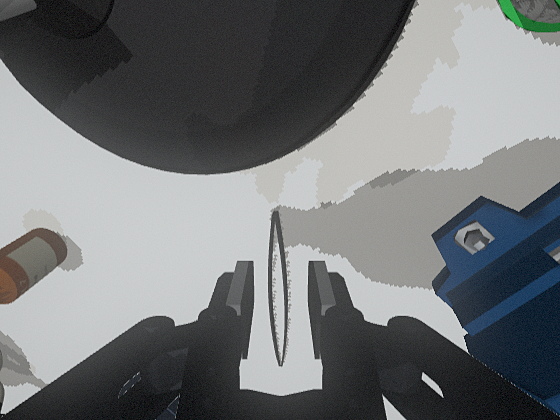

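The tweezers lie between the fingers, from (275,210) to (281,365). I go down and close.

Call:
step_arm(plan=[{"dx":0,"dy":0,"dz":0.065,"ax":0,"ay":0,"az":0,"gripper":0.28},{"dx":0,"dy":0,"dz":0.065,"ax":0,"ay":0,"az":0,"gripper":0.28},{"dx":0,"dy":0,"dz":0.05,"ax":0,"ay":0,"az":0,"gripper":0.28},{"dx":0,"dy":0,"dz":0,"ax":0,"ay":0,"az":0,"gripper":0.28}])

```text
clock: 30.32
eef_pos: [582.6, 92.7, 30.4]
tool_rot: [-2.973, 0.122, -2.193]
force: [1.2, 0.5, -0.1]
width: 23.7
gripper_force: 0.0
```

```bash
python3 - <<'E'
from h import *
st(); go([584.7,93.2,26],n=1)
E
```

```text
{'clock': 30.325, 'qpos': [-0.08, 0.831, -0.23, 2.016, 1.136, 0.237, 1.187], 'eef_pos': [582.558, 92.665, 30.445], 'tool_rot': [-2.973, 0.122, -2.193], 'force': [1.157, 0.534, -0.063], 'width': 23.671, 'gripper_force': 0.0}
rows 1 turn [0.0, 0.0, 0.0]
[-0.0038, -0.0021, 0.016]
```

Call:
step_arm(plan=[{"dx":-0.004,"dy":-0.002,"dz":0.016,"ax":0,"ay":0,"az":0,"gripper":0.28},{"dx":0,"dy":0,"dz":0,"ax":0,"ay":0,"az":0,"gripper":0.28},{"dx":0,"dy":0,"dz":0,"ax":0,"ay":0,"az":0,"gripper":0},{"dx":0,"dy":0,"dz":0,"ax":0,"ay":0,"az":0,"gripper":0},{"dx":0,"dy":0,"dz":0,"ax":0,"ay":0,"az":0,"gripper":0},{"dx":0,"dy":0,"dz":0,"ax":0,"ay":0,"az":0,"gripper":0}])

```text
clock: 31.08
eef_pos: [584.6, 93.5, 25.9]
tool_rot: [-2.973, 0.122, -2.193]
force: [0.1, -0.1, 1.4]
width: 2.8
gripper_force: 58.3
```

Call:
step_arm(plan=[{"dx":0,"dy":0,"dz":-0.1,"ax":0,"ay":0,"az":0,"gripper":0},{"dx":0,"dy":0,"dz":-0.1,"ax":0,"ay":0,"az":0,"gripper":0},{"dx":0,"dy":0,"dz":0,"ax":0,"ay":0,"az":0,"gripper":0}])

```text
clock: 31.45
eef_pos: [572.6, 93.7, 86.0]
tool_rot: [-2.972, 0.124, -2.193]
force: [0.4, -0.6, -0.9]
width: 2.7
gripper_force: 58.0
```

```bash
python3 - <<'E'
from h import *
st(); w=snap('wrist','w10')
E
```

```text
{'clock': 31.45, 'qpos': [0.025, 0.741, -0.396, 2.028, 1.021, 0.371, 1.305], 'eef_pos': [572.637, 93.675, 85.995], 'tool_rot': [-2.972, 0.124, -2.193], 'force': [0.394, -0.579, -0.925], 'width': 2.675, 'gripper_force': 58.003}
```

View pics/w10.png

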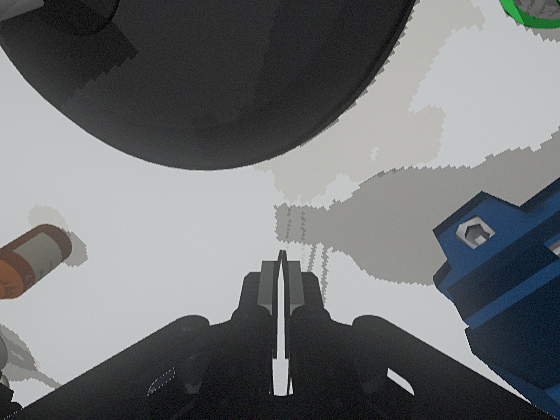

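The tweezers are held by their near end, whose tip shows at (282,250), and are lifted clear. Next I carry them to the bath.

```bash
python3 - <<'E'
from h import *
r0=R.from_euler('xyz',ctrl.read_state()['tool_rot'])
z=lambda a:R.from_euler('z',a,degrees=True)*r0
go([500,70,200],z(0),n=4)
go([440,0,220],z(-20),p0=[500,70,200],r0=z(0),n=4)
go([330,-322,200],z(-54.4),p0=[440,0,220],r0=z(-20),n=8)
print(z(-54.4).as_euler('xyz'))
E
```

```text
rows 4 turn [0.0, 0.0, 0.0]
[0.0388, 0.02, -0.1063]
rows 4 turn [0.0068, 0.0093, 0.0544]
[0.0739, 0.0022, -0.0266]
[0.0742, -0.0044, -0.0255]
[0.0739, -0.011, -0.0244]
[0.073, -0.0176, -0.0232]
rows 8 turn [0.0058, 0.008, 0.0467]
[0.1137, -0.0847, 0.0088]
[0.1071, -0.0927, 0.011]
[0.0998, -0.1002, 0.0132]
[0.092, -0.1071, 0.0153]
[0.0837, -0.1134, 0.0174]
[0.075, -0.1191, 0.0195]
[0.0658, -0.124, 0.0215]
[0.0562, -0.1283, 0.0234]
[-2.97253284  0.12248273  3.14048276]
```

Call:
step_arm(plan=[{"dx":0.0388,"dy":0.02,"dz":-0.1063,"ax":0,"ay":0,"az":0,"gripper":0},{"dx":0.0388,"dy":0.02,"dz":-0.1063,"ax":0,"ay":0,"az":0,"gripper":0},{"dx":0.0388,"dy":0.02,"dz":-0.1063,"ax":0,"ay":0,"az":0,"gripper":0},{"dx":0.0388,"dy":0.02,"dz":-0.1063,"ax":0,"ay":0,"az":0,"gripper":0},{"dx":0.074,"dy":0.002,"dz":-0.0266,"ax":0.0068,"ay":0.0093,"az":0.0544,"gripper":0},{"dx":0.074,"dy":-0.0044,"dz":-0.0255,"ax":0.0068,"ay":0.0093,"az":0.0544,"gripper":0},{"dx":0.074,"dy":-0.011,"dz":-0.0244,"ax":0.0068,"ay":0.0093,"az":0.0544,"gripper":0},{"dx":0.073,"dy":-0.0176,"dz":-0.0232,"ax":0.0068,"ay":0.0093,"az":0.0544,"gripper":0},{"dx":0.1137,"dy":-0.0847,"dz":0.009,"ax":0.0058,"ay":0.008,"az":0.0467,"gripper":0},{"dx":0.107,"dy":-0.0927,"dz":0.011,"ax":0.0058,"ay":0.008,"az":0.0467,"gripper":0},{"dx":0.0998,"dy":-0.1,"dz":0.0132,"ax":0.0058,"ay":0.008,"az":0.0467,"gripper":0},{"dx":0.092,"dy":-0.107,"dz":0.0153,"ax":0.0058,"ay":0.008,"az":0.0467,"gripper":0},{"dx":0.0837,"dy":-0.1134,"dz":0.0174,"ax":0.0058,"ay":0.008,"az":0.0467,"gripper":0},{"dx":0.075,"dy":-0.119,"dz":0.0195,"ax":0.0058,"ay":0.008,"az":0.0467,"gripper":0},{"dx":0.0658,"dy":-0.124,"dz":0.0215,"ax":0.0058,"ay":0.008,"az":0.0467,"gripper":0},{"dx":0.056,"dy":-0.128,"dz":0.0234,"ax":0.0058,"ay":0.008,"az":0.0467,"gripper":0},{"dx":0,"dy":0,"dz":0,"ax":0,"ay":0,"az":0,"gripper":0}])

```text
clock: 33.62
eef_pos: [328.4, -324.3, 198.6]
tool_rot: [-2.973, 0.119, 3.135]
force: [0.3, 0.6, 0.8]
width: 2.7
gripper_force: 58.1
```

```bash
python3 - <<'E'
from h import *
st(); w=snap('wrist','w11'); t=snap('top','t11'); s=snap('scene','s11')
# is it held? anything beyond the fingers in the three views near tcp heading
p=np.array(ctrl.read_state()['eef_pos'])
for n,im in(('t',t),('s',s),('w',w)):
    C=cloud(im); k=(C[...,0]>p[0]+45)&(C[...,0]<p[0]+125)&(abs(C[...,1]-p[1])<45)&(C[...,2]>130)&(C[...,2]<p[2]+40)
    print(n,k.sum(), C[k].mean(0).round() if k.any() else '', C[k].max(0).round() if k.any() else '')
    # still on the bench?
    c=im['color'].astype(int); k=(C[...,1]>70)&(C[...,1]<200)&(C[...,0]>560)&(C[...,0]<640)&(abs(C[...,2])<15)&(c.sum(-1)<330); print('  bench dark',k.sum())
go([330,-322,98],n=2); go([376,-322,98],p0=[330,-322,98],n=2);go([376,-322,41],p0=[376,-322,98],n=3)
E
```

```text
{'clock': 33.625, 'qpos': [0.957, 0.404, -0.375, 2.245, 0.603, 0.383, 1.631], 'eef_pos': [328.379, -324.309, 198.579], 'tool_rot': [-2.973, 0.119, 3.135], 'force': [0.261, 0.55, 0.78], 'width': 2.718, 'gripper_force': 58.112}
t 41 [ 403. -329.  176.] [ 434. -321.  186.]
  bench dark 0
s 51 [ 414. -327.  176.] [ 444. -318.  182.]
  bench dark 0
w 164 [ 395. -329.  176.] [ 412. -324.  179.]
  bench dark 0
rows 2 turn [0.0, 0.0, 0.0]
[0.0206, 0.0261, 0.1653]
rows 2 turn [0.0, 0.0, 0.0]
[-0.0761, 0.0015, 0.0091]
rows 3 turn [0.0, 0.0, 0.0]
[0.0076, 0.0105, 0.062]
```

Call:
step_arm(plan=[{"dx":0.0206,"dy":0.026,"dz":0.165,"ax":0,"ay":0,"az":0,"gripper":0},{"dx":0.0206,"dy":0.026,"dz":0.165,"ax":0,"ay":0,"az":0,"gripper":0},{"dx":-0.076,"dy":0.0015,"dz":0.009,"ax":0,"ay":0,"az":0,"gripper":0},{"dx":-0.076,"dy":0.0015,"dz":0.009,"ax":0,"ay":0,"az":0,"gripper":0},{"dx":0,"dy":0,"dz":0,"ax":0,"ay":0,"az":0,"gripper":0}])

```text
clock: 34.4
eef_pos: [374.3, -323.5, 128.1]
tool_rot: [-2.968, 0.108, -3.139]
force: [0.2, 0.3, -0.3]
width: 2.8
gripper_force: 58.2
```

```bash
python3 - <<'E'
from h import *
st(); go([376,-322,41],n=3)
E
```

```text
{'clock': 34.4, 'qpos': [0.846, 0.584, -0.349, 2.219, 1.018, 0.327, 1.167], 'eef_pos': [374.309, -323.459, 128.145], 'tool_rot': [-2.968, 0.108, -3.139], 'force': [0.201, 0.307, -0.327], 'width': 2.791, 'gripper_force': 58.169}
rows 3 turn [0.0, 0.0, 0.0]
[0.0086, 0.0183, 0.0947]
```

Call:
step_arm(plan=[{"dx":0.0086,"dy":0.0183,"dz":0.0947,"ax":0,"ay":0,"az":0,"gripper":0},{"dx":0.0086,"dy":0.0183,"dz":0.0947,"ax":0,"ay":0,"az":0,"gripper":0},{"dx":0.0086,"dy":0.018,"dz":0.0947,"ax":0,"ay":0,"az":0,"gripper":0},{"dx":0,"dy":0,"dz":0,"ax":0,"ay":0,"az":0,"gripper":0}])

```text
clock: 34.9
eef_pos: [371.0, -322.9, 45.3]
tool_rot: [-2.968, 0.1, -3.141]
force: [1.3, 0.2, -1.0]
width: 2.8
gripper_force: 58.2
```

```bash
python3 - <<'E'
from h import *
st(); go([374,-322,41],n=2)
E
```

```text
{'clock': 34.9, 'qpos': [0.767, 0.757, -0.241, 2.259, 1.745, 0.254, 0.441], 'eef_pos': [371.028, -322.861, 45.264], 'tool_rot': [-2.968, 0.1, -3.141], 'force': [1.277, 0.227, -0.973], 'width': 2.784, 'gripper_force': 58.176}
rows 2 turn [0.0, 0.0, 0.0]
[-0.0042, 0.0027, 0.0072]
```

Lower 4 mm, open a little, and rise.

Call:
step_arm(plan=[{"dx":0,"dy":0.002,"dz":0.014,"ax":0,"ay":0,"az":0,"gripper":0},{"dx":0,"dy":0,"dz":0,"ax":0,"ay":0,"az":0,"gripper":0},{"dx":0,"dy":0,"dz":0,"ax":0,"ay":0,"az":0,"gripper":0.18},{"dx":0,"dy":0,"dz":0,"ax":0,"ay":0,"az":0,"gripper":0.18},{"dx":0,"dy":0,"dz":0,"ax":0,"ay":0,"az":0,"gripper":0.18},{"dx":0,"dy":0,"dz":-0.1,"ax":0,"ay":0,"az":0,"gripper":0.18},{"dx":0,"dy":0,"dz":-0.18,"ax":0,"ay":0,"az":0,"gripper":0.18},{"dx":0,"dy":0,"dz":-0.18,"ax":0,"ay":0,"az":0,"gripper":0.18},{"dx":0,"dy":0,"dz":-0.18,"ax":0,"ay":0,"az":0,"gripper":0.18},{"dx":0,"dy":0,"dz":0,"ax":0,"ay":0,"az":0,"gripper":0.4}])

```text
clock: 36.15
eef_pos: [357.8, -298.5, 208.8]
tool_rot: [-2.954, 0.108, 3.138]
force: [-0.0, -0.9, -0.0]
width: 32.4
gripper_force: 0.0
```

```bash
python3 - <<'E'
from h import *
st(); w=snap('wrist','w12'); t=snap('top','t12')
def comps(C,m,tag):
    n,l,s,_=cv2.connectedComponentsWithStats(m.astype(np.uint8),connectivity=8)
    for i in range(1,n):
        if s[i,4]>25: print(tag,s[i].tolist(),axis(C[l==i]))
for n,im in(('w',w),('t',t)):
    C=cloud(im); inb=(C[...,0]>330)&(C[...,0]<520)&(C[...,1]>-400)&(C[...,1]<-243)
    comps(C,inb&(C[...,2]>14.5)&(C[...,2]<60),n)
    h=cv2.cvtColor(im['color'],cv2.COLOR_RGB2HSV)
    print('floor z',np.median(C[inb&(C[...,2]<16)][:,2]))
    red=((h[...,0]<8)|(h[...,0]>172))&(h[...,1]>140)&(h[...,2]>60); comps(C,red,n+' red')
    blu=(h[...,0]>112)&(h[...,0]<126)&(h[...,1]>190)&(h[...,2]>100); comps(C,blu&inb,n+' blue')
    bench=(C[...,0]>330)&(C[...,0]<690)&(C[...,1]>70)&(C[...,1]<430)&(h[...,1]>170)&(C[...,2]<40); print('bench colour',bench.sum())
E
```

```text
{'clock': 36.15, 'qpos': [1.001, 0.421, -0.589, 2.218, 0.776, 0.508, 1.355], 'eef_pos': [357.831, -298.526, 208.754], 'tool_rot': [-2.954, 0.108, 3.138], 'force': [-0.037, -0.885, -0.005], 'width': 32.382, 'gripper_force': 0.0}
w [328, 134, 31, 139, 2778] (array([ 398.3, -279.2]), array([131.7,  24.8]), 1.3, array([23.1, 34.7]))
w [230, 141, 33, 149, 2504] (array([ 416.9, -363.4]), array([155. ,  25.5]), 1.2, array([21.8, 35.9]))
w [280, 167, 13, 117, 450] (array([ 425.1, -330.6]), array([ 11.6, 124.3]), 177.5, array([15. , 20.8]))
floor z 12.345088502207687
w red [328, 134, 31, 104, 2609] (array([ 349.2, -280.2]), array([162.3,  24.9]), 0.3, array([24.7, 34.8]))
w blue [232, 153, 31, 80, 1377] (array([ 385. , -363.9]), array([77.6, 24.5]), 0.4, array([25.9, 36.1]))
bench colour 0
t [362, 231, 17, 52, 259] (array([ 420.4, -275.8]), array([165.1,  48.7]), 4.3, array([14.9, 35.7]))
t [392, 233, 19, 37, 171] (array([ 433.9, -364. ]), array([122.5,  46.1]), 12.5, array([14.9, 35.3]))
t [384, 235, 9, 13, 43] (array([ 470. , -332.9]), array([24.5, 40. ]), 170.1, array([14.7, 19. ]))
t [384
[... 160 characters left out ...]
7,  14.3]), array([498.6,  68.1]), 9.7, array([631.5, 690.9]))
t red [370, 0, 61, 24, 1053] (array([637.6, -92.1]), array([ 87.5, 555.2]), 150.6, array([632.5, 691.4]))
t red [530, 89, 7, 9, 46] (array([ 786.2, -588.3]), array([14.1, 21.3]), 164.6, array([444.8, 451.8]))
t red [545, 89, 7, 8, 46] (array([ 786.4, -626.1]), array([20.2, 14. ]), 12.3, array([445.5, 453.3]))
t red [296, 249, 11, 14, 92] (array([423.3, -41. ]), array([32.8, 33.1]), 119.2, array([ 79.9, 108.4]))
t red [371, 255, 7, 26, 127] (array([ 385.5, -275.6]), array([42.8, 79.5]), 145.7, array([23.3, 36.9]))
t blue [396, 255, 8, 13, 67] (array([ 402.8, -362.8]), array([41.1, 18.9]), 8.0, array([26.7, 36.8]))
bench colour 326
```

All three tools lie in the bath and the bench round the vice is clear. Now I return to the knob, turning back to the wing's angle.

```bash
python3 - <<'E'
from h import *
go([400,-170,230],rot(82),n=10)
go([422.3,-42.5,210],rot(-15.4),p0=[400,-170,230],r0=rot(82),n=10)
E
```

```text
rows 10 turn [-0.0032, 0.0149, 0.1075]
[-0.0152, 0.041, -0.0144]
[-0.0077, 0.043, -0.0144]
[-0.0001, 0.0438, -0.0143]
[0.0076, 0.0432, -0.014]
[0.0151, 0.0413, -0.0135]
[0.0222, 0.0382, -0.0129]
[0.0286, 0.034, -0.0121]
[0.0341, 0.0288, -0.0112]
[0.0388, 0.0226, -0.0102]
[0.0422, 0.0158, -0.0092]
rows 10 turn [-0.0, -0.0, 0.1082]
[0.0431, 0.0014, 0.0067]
[0.0427, -0.0059, 0.0067]
[0.0411, -0.013, 0.0067]
[0.0383, -0.0198, 0.0067]
[0.0344, -0.026, 0.0067]
[0.0295, -0.0314, 0.0067]
[0.0238, -0.036, 0.0067]
[0.0174, -0.0395, 0.0067]
[0.0104, -0.0419, 0.0067]
[0.0032, -0.043, 0.0067]
```

Call:
step_arm(plan=[{"dx":-0.0152,"dy":0.041,"dz":-0.014,"ax":-0.0032,"ay":0.0149,"az":0.1075,"gripper":0.5},{"dx":-0.0077,"dy":0.043,"dz":-0.014,"ax":-0.0032,"ay":0.0149,"az":0.1075,"gripper":0.5},{"dx":0,"dy":0.044,"dz":-0.014,"ax":-0.0032,"ay":0.0149,"az":0.1075,"gripper":0.5},{"dx":0.0076,"dy":0.043,"dz":-0.014,"ax":-0.0032,"ay":0.0149,"az":0.1075,"gripper":0.5},{"dx":0.015,"dy":0.041,"dz":-0.0135,"ax":-0.0032,"ay":0.0149,"az":0.1075,"gripper":0.5},{"dx":0.022,"dy":0.038,"dz":-0.013,"ax":-0.0032,"ay":0.0149,"az":0.1075,"gripper":0.5},{"dx":0.0286,"dy":0.034,"dz":-0.012,"ax":-0.0032,"ay":0.0149,"az":0.1075,"gripper":0.5},{"dx":0.034,"dy":0.029,"dz":-0.011,"ax":-0.0032,"ay":0.0149,"az":0.1075,"gripper":0.5},{"dx":0.039,"dy":0.0226,"dz":-0.01,"ax":-0.0032,"ay":0.0149,"az":0.1075,"gripper":0.5},{"dx":0.042,"dy":0.016,"dz":-0.009,"ax":-0.0032,"ay":0.0149,"az":0.1075,"gripper":0.5},{"dx":0.043,"dy":0.001,"dz":0.0067,"ax":0,"ay":0,"az":0.108,"gripper":0.5},{"dx":0.043,"dy":-0.006,"dz":0.0067,"ax":0,"ay":0,"az":0.108,"gripper":0.5},{"dx":0.041,"dy":-0.013,"dz":0.0067,"ax":0,"ay":0,"az":0.108,"gripper":0.5},{"dx":0.038,"dy":-0.02,"dz":0.0067,"ax":0,"ay":0,"az":0.108,"gripper":0.5},{"dx":0.0344,"dy":-0.026,"dz":0.0067,"ax":0,"ay":0,"az":0.108,"gripper":0.5},{"dx":0.0295,"dy":-0.0314,"dz":0.0067,"ax":0,"ay":0,"az":0.108,"gripper":0.5},{"dx":0.0238,"dy":-0.036,"dz":0.0067,"ax":0,"ay":0,"az":0.108,"gripper":0.5},{"dx":0.0174,"dy":-0.0395,"dz":0.0067,"ax":0,"ay":0,"az":0.108,"gripper":0.5},{"dx":0.01,"dy":-0.042,"dz":0.0067,"ax":0,"ay":0,"az":0.108,"gripper":0.5},{"dx":0.003,"dy":-0.043,"dz":0.0067,"ax":0,"ay":0,"az":0.108,"gripper":0.5}])

```text
clock: 38.75
eef_pos: [420.9, -42.1, 207.9]
tool_rot: [3.14, 0.004, -0.27]
force: [-0.2, 0.0, -1.4]
width: 42.6
gripper_force: 0.0
```

```bash
python3 - <<'E'
from h import *
st(); w=snap('wrist','w13'); C=cloud(w)
h=cv2.cvtColor(w['color'],cv2.COLOR_RGB2HSV); m=((h[...,0]<8)|(h[...,0]>172))&(h[...,1]>140)&(h[...,2]>60)
P=C[m]; P=P[(P[:,2]>92)&(P[:,1]>-100)]; print(len(P),axis(P))
go([422.3,-42.5,110],rot(-15.4),n=3)
E
```

```text
{'clock': 38.75, 'qpos': [-0.08, 0.392, 0.152, 2.169, -0.103, 0.591, -1.694], 'eef_pos': [420.905, -42.138, 207.873], 'tool_rot': [3.14, 0.004, -0.27], 'force': [-0.228, 0.014, -1.367], 'width': 42.56, 'gripper_force': 0.0}
787 (array([450.2, -48.5]), array([11.6, 98.2]), 163.3, array([102.5, 105.8]))
rows 3 turn [0.0001, 0.0009, -0.0007]
[0.0024, 0.0019, 0.1085]
```

Call:
step_arm(plan=[{"dx":0.0024,"dy":0.002,"dz":0.1085,"ax":0,"ay":0,"az":0,"gripper":0.5},{"dx":0.0024,"dy":0.002,"dz":0.1085,"ax":0,"ay":0,"az":0,"gripper":0.5},{"dx":0.0024,"dy":0.002,"dz":0.106,"ax":0,"ay":0,"az":0,"gripper":0.5},{"dx":0,"dy":0,"dz":0,"ax":0,"ay":0,"az":0,"gripper":0.2},{"dx":0,"dy":0,"dz":0,"ax":0,"ay":0,"az":0,"gripper":0},{"dx":0,"dy":0,"dz":0,"ax":0,"ay":0,"az":0,"gripper":0},{"dx":0,"dy":0,"dz":0,"ax":0,"ay":0,"az":0,"gripper":0},{"dx":0,"dy":0,"dz":0,"ax":0,"ay":0,"az":0,"gripper":0}])

```text
clock: 39.8
eef_pos: [422.7, -44.4, 112.6]
tool_rot: [-3.141, 0.002, -0.264]
force: [-1.5, -0.5, -8.4]
width: 10.6
gripper_force: 61.2
```

Call:
step_arm(plan=[{"dx":0.0133,"dy":0.0482,"dz":0,"ax":0,"ay":0,"az":0,"gripper":0},{"dx":0.0133,"dy":0.0482,"dz":0,"ax":0,"ay":0,"az":0,"gripper":0},{"dx":0.0133,"dy":0.0482,"dz":0,"ax":0,"ay":0,"az":0,"gripper":0},{"dx":0.0133,"dy":0.0482,"dz":0,"ax":0,"ay":0,"az":0,"gripper":0},{"dx":0.0133,"dy":0.0482,"dz":0,"ax":0,"ay":0,"az":0,"gripper":0},{"dx":0.0133,"dy":0.0482,"dz":0,"ax":0,"ay":0,"az":0,"gripper":0},{"dx":0.0133,"dy":0.0482,"dz":0,"ax":0,"ay":0,"az":0,"gripper":0},{"dx":0.0133,"dy":0.0482,"dz":0,"ax":0,"ay":0,"az":0,"gripper":0},{"dx":0.0133,"dy":0.0482,"dz":0,"ax":0,"ay":0,"az":0,"gripper":0},{"dx":0.0133,"dy":0.0482,"dz":0,"ax":0,"ay":0,"az":0,"gripper":0},{"dx":0.0133,"dy":0.0482,"dz":0,"ax":0,"ay":0,"az":0,"gripper":0},{"dx":0,"dy":0,"dz":0,"ax":0,"ay":0,"az":0,"gripper":0}])

```text
clock: 41.3
eef_pos: [423.1, -212.2, 112.3]
tool_rot: [3.141, 0.001, -0.267]
force: [-5.1, -0.5, -1.3]
width: 10.2
gripper_force: 62.1
```

Call:
step_arm(plan=[{"dx":0.0015,"dy":0.006,"dz":0,"ax":0,"ay":0,"az":0,"gripper":0},{"dx":0.0015,"dy":0.006,"dz":0,"ax":0,"ay":0,"az":0,"gripper":0},{"dx":0,"dy":0,"dz":0,"ax":0,"ay":0,"az":0,"gripper":0},{"dx":0,"dy":0,"dz":0,"ax":0,"ay":0,"az":0,"gripper":0}])

```text
clock: 41.8
eef_pos: [423.1, -213.1, 112.3]
tool_rot: [-3.14, 0.003, -0.264]
force: [-5.4, 3.7, -0.5]
width: 10.0
gripper_force: 62.4
```

Call:
step_arm(plan=[{"dx":0,"dy":0,"dz":0.0015,"ax":0,"ay":0,"az":-0.114,"gripper":0},{"dx":0,"dy":0,"dz":0.0015,"ax":0,"ay":0,"az":-0.114,"gripper":0},{"dx":0,"dy":0,"dz":0.0015,"ax":0,"ay":0,"az":-0.114,"gripper":0},{"dx":0,"dy":0,"dz":0.0015,"ax":0,"ay":0,"az":-0.114,"gripper":0},{"dx":0,"dy":0,"dz":0.0015,"ax":0,"ay":0,"az":-0.114,"gripper":0},{"dx":0,"dy":0,"dz":0.0015,"ax":0,"ay":0,"az":-0.114,"gripper":0},{"dx":0,"dy":0,"dz":0.0015,"ax":0,"ay":0,"az":-0.114,"gripper":0},{"dx":0,"dy":0,"dz":0.0015,"ax":0,"ay":0,"az":-0.114,"gripper":0}])

```text
clock: 42.8
eef_pos: [423.2, -213.4, 108.7]
tool_rot: [-3.14, -0.001, 1.173]
force: [-5.0, 3.8, 0.9]
width: 10.3
gripper_force: 62.3
```

```bash
python3 -c "
from h import *
st(); print(ctrl.read_state()['torque'])"
```

```text
{'clock': 42.8, 'qpos': [0.633, 0.643, -0.327, 2.116, 0.455, 0.451, -0.446], 'eef_pos': [423.247, -213.392, 108.666], 'tool_rot': [-3.14, -0.001, 1.173], 'force': [-4.96, 3.846, 0.88], 'width': 10.251, 'gripper_force': 62.346}
[ 0.91007323  1.15386099 -0.03134562]
```

Call:
step_arm(plan=[{"dx":0,"dy":0,"dz":0.0015,"ax":0,"ay":0,"az":-0.114,"gripper":0},{"dx":0,"dy":0,"dz":0.0015,"ax":0,"ay":0,"az":-0.114,"gripper":0},{"dx":0,"dy":0,"dz":0.0015,"ax":0,"ay":0,"az":-0.114,"gripper":0},{"dx":0,"dy":0,"dz":0.0015,"ax":0,"ay":0,"az":-0.114,"gripper":0},{"dx":0,"dy":0,"dz":0.0015,"ax":0,"ay":0,"az":-0.114,"gripper":0},{"dx":0,"dy":0,"dz":0.0015,"ax":0,"ay":0,"az":-0.114,"gripper":0},{"dx":0,"dy":0,"dz":0.0015,"ax":0,"ay":0,"az":-0.114,"gripper":0},{"dx":0,"dy":0,"dz":0.0015,"ax":0,"ay":0,"az":-0.114,"gripper":0},{"dx":0,"dy":0,"dz":0.0015,"ax":0,"ay":0,"az":-0.114,"gripper":0},{"dx":0,"dy":0,"dz":0.0015,"ax":0,"ay":0,"az":-0.114,"gripper":0},{"dx":0,"dy":0,"dz":0.0015,"ax":0,"ay":0,"az":-0.114,"gripper":0},{"dx":0,"dy":0,"dz":0,"ax":0,"ay":0,"az":0,"gripper":0}])

```text
clock: 44.3
eef_pos: [423.6, -213.2, 103.7]
tool_rot: [3.138, -0.001, 3.137]
force: [-6.0, 5.4, 3.4]
width: 10.4
gripper_force: 62.7
```

```bash
python3 -c "
from h import *
st(); print(ctrl.read_state()['torque'])"
```

```text
{'clock': 44.3, 'qpos': [0.956, 0.782, -0.844, 2.11, 0.956, 0.697, 1.022], 'eef_pos': [423.597, -213.196, 103.652], 'tool_rot': [3.138, -0.001, 3.137], 'force': [-5.974, 5.416, 3.354], 'width': 10.359, 'gripper_force': 62.746}
[0.91612655 1.25493978 0.03543556]
```

Call:
step_arm(plan=[{"dx":0,"dy":0,"dz":0.0005,"ax":0,"ay":0,"az":-0.06,"gripper":0},{"dx":0,"dy":0,"dz":0.0005,"ax":0,"ay":0,"az":-0.06,"gripper":0},{"dx":0,"dy":0,"dz":0,"ax":0,"ay":0,"az":0,"gripper":0}])

```text
clock: 44.68
eef_pos: [423.6, -213.2, 103.5]
tool_rot: [3.137, -0.0, -2.967]
force: [-6.4, 5.7, 4.2]
width: 10.2
gripper_force: 87.0
```

```bash
python3 -c "
from h import *
st(); print(ctrl.read_state()['torque'])"
```

```text
{'clock': 44.675, 'qpos': [0.98, 0.8, -0.886, 2.108, 0.982, 0.726, 1.177], 'eef_pos': [423.566, -213.243, 103.529], 'tool_rot': [3.137, -0.0, -2.967], 'force': [-6.382, 5.707, 4.197], 'width': 10.192, 'gripper_force': 86.996}
[ 1.15058659  1.23238792 -1.90833514]
```

Torque has jumped to 1.9 N m, so the knob is against its stop. I release it and rise.

Call:
step_arm(plan=[{"dx":0,"dy":0,"dz":0,"ax":0,"ay":0,"az":0.04,"gripper":0.5},{"dx":0,"dy":0,"dz":0,"ax":0,"ay":0,"az":0,"gripper":0.5},{"dx":0,"dy":0,"dz":0,"ax":0,"ay":0,"az":0,"gripper":0.5},{"dx":0,"dy":0,"dz":0,"ax":0,"ay":0,"az":0,"gripper":0.5},{"dx":0,"dy":0,"dz":-0.16,"ax":0,"ay":0,"az":0,"gripper":0.5},{"dx":0,"dy":0,"dz":-0.16,"ax":0,"ay":0,"az":0,"gripper":0.5},{"dx":0,"dy":0,"dz":-0.16,"ax":0,"ay":0,"az":0,"gripper":0.5},{"dx":0,"dy":0,"dz":0,"ax":0,"ay":0,"az":0,"gripper":0.5}])

```text
clock: 45.68
eef_pos: [426.4, -213.5, 250.5]
tool_rot: [-3.14, 0.006, -3.019]
force: [0.0, 0.4, 1.1]
width: 42.7
gripper_force: 0.0
```

```bash
python3 - <<'E'
from h import *
st(); w=snap('wrist','w14'); C=cloud(w)
h=cv2.cvtColor(w['color'],cv2.COLOR_RGB2HSV); m=((h[...,0]<8)|(h[...,0]>172))&(h[...,1]>140)&(h[...,2]>60)
P=C[m]; P=P[(P[:,2]>85)&(P[:,2]<115)&(P[:,1]<-150)&(P[:,1]>-260)]; print(len(P),axis(P))
k=(w['color'].sum(-1)<200)&(C[...,2]>80)&(C[...,2]<98)&(C[...,0]>370)&(C[...,0]<475)&(C[...,1]<-300)&(C[...,1]>-390); print('handle',k.sum(),axis(C[k]))
E
```

```text
{'clock': 45.675, 'qpos': [1.138, 0.597, -1.111, 1.975, 0.654, 0.977, 1.399], 'eef_pos': [426.404, -213.48, 250.469], 'tool_rot': [-3.14, 0.006, -3.019], 'force': [0.039, 0.354, 1.088], 'width': 42.723, 'gripper_force': 0.0}
531 (array([ 423.4, -212.5]), array([11.9, 44.1]), 177.7, array([94.1, 97.4]))
handle 336 (array([ 423.2, -348.7]), array([67.9, 11.7]), 0.0, array([81.2, 92.3]))
```

```bash
python3 -c "
from h import *
print(ctrl.finish_job())"
```

```text
the job is handed in; nothing more can be done
None
```

The job is handed in: the screwdriver, nut driver and tweezers are in the bath, the guard is shut, and the knob is screwed tight to its stop; the reel and bottle were not touched by any move, though I did not re-measure their places, and the interface returned no verdict.

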